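Lay the loaves in the lit bread rack and set out the tongs

ROBOT

A 6-joint arm with a two-finger parallel gripper is mounted at the origin on the work surface. World frame = base frame: x ahead of the robot, y to its left, z up, the work surface at z = 0. Lengths are in mm, angles in rad, forces in N, time in s.
With the tool pointing down it reaches from about 350 to 875 mm from the base axis. Payload 4.2 kg.
Tool frame: the origin (TCP) lies where the fingers leave the gripper's body, on its centre line; the fingertips stand arm.tcp_to_tips ahead of it and the grasp point (between the pads) lies 54 mm ahead of it (arm.tcp_to_tips is the distance from the TCP to the fingertips, in mm); z points along the fingers, y is the line along which they close (so a half turn about z gives the same grasp; the last joint's range is limited). The gripper opens to 85 mm and grips with 20 to 120 N. Pads are 22 mm wide; open, the fingers measure 114 mm over their backs; the gripper's body (76 mm by 85 mm) begins 54 mm behind the grasp point. The pads swing forward as they close: fully open they stand 13 mm farther back than shut.
Start: joints at [-1.002, 0.385, 0.008, 0, -1.194, -0.259], TCP at [190.558, -595.22, 303.912] pointing down, gripper open.
Joint ranges: [-3.14, 3.14], [-1.21, 2.06], [-1.07, 1.41], [-3.16, 2.05], [-2.99, -0.16], [-3.1, 3.1]. Speed limits (rad/s): [2.79, 2.79, 3.14, 3.14, 3.14, 3.14].

INTERFACE

Orientations are given as a unit quaternion [x, y, z, w].
In Python, from bench import arm, optics gives the robot as it stands. The module is installed in compiled form; this text tells all that it offers.
- The arm moves only by the tool step_arm, never from a script. Its argument "motion" is a list of rows, each an object with "dr": the turn, a rotation vector about the tool's x, y, z in units of 8 degrees (1.0 is 8 degrees), a list of three; "slide": the shift along the tool's x, y, z in mm, a list of three; "jaw": the finger opening in mm, from 0 to 85.4. A call has exactly 8 rows; each row is the pose to reach, as a shift and turn from the pose commanded when the call began, along the tool's axes at that moment; what a row does not reach only later rows make up. A row lasts 1/8 s, in which the tool goes at most 62.5 mm and 10.7 degrees, less where a joint would pass 70% of its speed; a pose out of reach is approached as far as the arm can. A call with a gripper value outside its range is refused whole. The fingers move at their own pace and stop on an object; the grip force is fixed at half the most. Time passes only in rows, so rows that repeat a pose let the fingers close, or fill a call up. It gives the time, the measured TCP pose, the force, the opening and the grip force at its end, in the units of the state.
- arm.read_state(): the state, without advancing time (a new reading comes with each control period).
- optics.get_image(name): name is "side" or "top" or "wrist"; returns the picture (420x560x3 uint8, blue, green, red); there is no depth.
- optics.camera_info(name): a dict with "camera_matrix" (3x3 intrinsics, pixels), "view" (4x4, takes a point from world to camera coordinates); the wrist camera has in their place "T_tool_cam" (4x4, takes a point from camera to tool coordinates, whose origin is the TCP and whose axes are the flange's). Camera axes: x right, y up, looking along -z (the intrinsics and any distortion apply to the point x, -y, -z); pixel columns grow to the right and rows downward; lengths in mm; the calibration is good to about 2 mm. A picture is of the moment at which its call begins: read the wrist's pose just before it. camera_info takes no time and is no camera call.
- arm.job_done(): hands the job in; it is judged then, once.
The state is a dict: "clock": time; "joints": joint angles; "joint_vel": joint speeds; "joint_efforts": joint torques, N m; "position": TCP position; "ee_rot": TCP orientation; "contact_force": force on the tool from outside, world axes, zero at the start; "wrist_torque": the same for the moment, N m; "gripper_width": finger opening in mm; "grasp_force": force on a finger pad.
Only numpy, scipy, OpenCV 4.12 (cv2) and the standard library are available. Lean on these libraries where they do the work, as an engineer would, in place of code of your own. Each camera call takes 0.05 s, during which the arm holds its last target. There are 200 camera calls.

TASK

Get the bread rack ready for opening: lay the dark rye loaf and the pale wheat loaf lengthwise in the free grooves under the light bar, each in the groove whose card has its own colour (dark brown for rye, yellow for wheat), fully down so that it cannot roll. Lay them in, do not drop them, and keep them off the bare counter. Also lift the serving tongs up off their hook and stand them, heads down, in the upright steel pot; leave the seeded loaf, the jam jar and the two cups where they are.

Things in the scene. Friction and masses are not known exactly. Their poses are not given: they have to be found in the camera images.
- rye_center (a point): dark brown rye loaf with pale slashes, 150 mm long, 50 mm thick, a round rod with round ends, 0.1 kg; it rolls sideways if nudged. Point at its centre; x runs along the loaf (either end may be ahead), y and z turn with it as it rolls. It starts lying level on the wooden board.
- wheat_center (a point): pale golden wheat loaf with cream slashes, 150 mm long, 50 mm thick, a round rod with round ends, 0.1 kg; it rolls sideways if nudged. Point at its centre; x runs along the loaf (either end may be ahead), y and z turn with it as it rolls. It starts lying level on the wooden board.
- rye: the rye loaf itself, its origin on its skin, 25 mm from the centre; use rye_center to handle it.
- wheat: the wheat loaf itself, its origin on its skin, 25 mm from the centre; use wheat_center to handle it.
- rye_groove (a point): groove of the rack with the dark brown card, for the rye loaf. Point at the lowest line of the groove, half-way along it, 30 mm above the counter; x runs along the groove, away from the robot, y across it, z up. A loaf lying home in it has its centre 27 mm above this point.
- wheat_groove (a point): groove of the rack with the yellow card, for the wheat loaf. Point at the lowest line of the groove, half-way along it, 30 mm above the counter; x runs along the groove, away from the robot, y across it, z up. A loaf lying home in it has its centre 27 mm above this point.
- seed_groove (a point): groove with the green card, in which the seeded loaf lies already. Point at the lowest line of the groove, half-way along it, 30 mm above the counter; x runs along the groove, away from the robot, y across it, z up. A loaf lying home in it has its centre 27 mm above this point.
- light_bar (a point): middle of the light bar's underside, 220 mm above the counter. The bar (60 mm front to back, 330 mm long, 28 mm high) runs across all the grooves, straight above their middles: a tool pointing straight down cannot get at them; leaning 30 to 50 degrees, fingers pointing down and away from the robot along the groove, it passes on the robot's side of the bar. x runs away from the robot.
- rack: fixed steel bread rack 210 x 326 mm (x, y), origin under its centre: three parallel grooves along x, 100 mm apart, 200 mm long, 60 mm wide, 11 mm deep, sides sloping 20 degrees; flat lands 41 mm above the counter between them, an 8 mm lip at both ends. Cards up to 90 mm high at x = +120 mm. Two 12 mm posts at x = 112 mm, y = +-155 mm carry the light bar on level arms.
- seeded_center (a point): seeded mid-brown loaf, the same size as the others, lying in the groove with the green card; leave it there. Point at its centre, x along it.
- seeded: the seeded loaf itself.
- board: fixed wooden board 210 x 250 x 22 mm (x, y, z) on which the rye and wheat loaves lie side by side, about 116 mm apart, their length roughly along its x; origin under its centre. It stands on one side of the rack, the tongs' stand on the other; they change places.
- tongs_grip (a point): steel serving tongs, locked shut, rigid, 200 mm long, 0.13 kg, hanging from the hook by the pull ring at their top. Point half-way along, a good place to grip: there the legs measure 28 mm across (the tongs' y) and 18 mm along x; the ring opens along x, and x runs as the hook's x. z runs along the tongs, up from the heads (30 x 30 mm) to the ring.
- tongs_tip (a point): lower end of the tongs (middle between the heads), 100 mm below tongs_grip.
- tongs: the tongs themselves, origin at tongs_tip.
- hook (a point): middle prong of the fixed drying stand, where the ring hangs, on its axis, 315 mm above the counter. x points away from the robot, along the level 7 mm prong to the crossbar and 16 mm post 85 mm behind. The prong's end, 19 mm in front, turns up 16 mm: lift the ring at least 20 mm, then draw it 40 mm towards -x. The crossbar is 160 mm long; two empty prongs at its ends point the other way.
- pot: loose open steel pot, 94 mm across, 72 mm high, 3 mm walls, 4 mm floor, 0.6 kg, for the tongs; origin under its centre, z up. It stands in front of the rack, the jam jar beside it; they change places.
- jam: jar of red jam with a red lid, 66 mm across, 72 mm high, in front of the rack; leave it. Origin under its centre.
- cup_a: blue cup, 72 mm across, 60 mm high, beside the rack; leave it. Origin under its centre.
- cup_b: white cup, 72 mm across, 60 mm high, beside the rack; leave it. Origin under its centre.
Mind the look-alikes: they are no part of the job. Leave any purple look-alike of the wheat alone.

How it is judged:
By the outcome, as a careful person would: the job done as asked, in the order asked, and still so for the second after the job is handed in, with the robot touching nothing.
It also fails if it takes over 72 s, if anything falls off the work surface, if the arm or the gripper's body presses on something with over 40 N, if the wrist force passes 120 N, or if a joint passes its speed limit or range.

## Working session

There is one attempt and no reset: what is moved stays moved. The work goes in short steps, Python scripts to look and compute and a tool call to move; the robot and the scene stay as the last step left them, time stands still between calls to the robot, and variables do not carry over. Pictures are saved under pics/ and viewed, at most 10 in all, crops included, and the job is handed in when it is done.

Besides the shell and the picture viewer there is one more tool, called after "Call:" in YAML: its name, and indented under it one key for each argument. step_arm: Moves the arm, as the interface text tells. Its arguments: {"type":"object","properties":{"motion":{"type":"array","items":{"type":"object","properties":{"dr":{"type":"array","items":{"type":"number"}},"slide":{"type":"array","items":{"type":"number"}},"jaw":{"type":"number"}}}}},"required":["motion"]}

```bash
mkdir -p pics
cat > h.py <<'E'
import numpy as np, cv2
from bench import arm, optics
from scipy.spatial.transform import Rotation as R
def save(n,f):
    im=optics.get_image(n); cv2.imwrite('pics/'+f,im); return im
def cam(n):
    c=optics.camera_info(n); K=np.array(c['camera_matrix'])
    if 'view' in c: V=np.array(c['view'])
    else:
        s=arm.read_state(); T=np.eye(4);T[:3,:3]=R.from_quat(s['ee_rot']).as_matrix();T[:3,3]=s['position']
        V=np.linalg.inv(T@np.array(c['T_tool_cam']))
    return K,V
def ray(n,u,v,KV=None):
    K,V=KV or cam(n); d=np.linalg.inv(K)@[u,v,1.]; d=np.array([d[0],-d[1],-d[2]])
    M=np.linalg.inv(V); return M[:3,3], M[:3,:3]@d
def onz(n,u,v,z,KV=None):
    o,d=ray(n,u,v,KV); return o+d*(z-o[2])/d[2]
def proj(n,p,KV=None):
    K,V=KV or cam(n); q=V[:3,:3]@np.array(p,float)+V[:3,3]; q=K@[q[0],-q[1],-q[2]]; return q[:2]/q[2]
E
python3 - <<'E'
from h import *
for n in('top','side'): save(n,n+'1.png'); print(n,optics.camera_info(n))
print(optics.camera_info('wrist'),arm.tcp_to_tips,arm.read_state())
E
```

```text
top {'camera_matrix': array([[440.95302444,   0.        , 277.73073148],
       [  0.        , 440.95302444, 214.64576072],
       [  0.        ,   0.        ,   1.        ]]), 'view': array([[ 2.31774352e-03, -9.99937707e-01,  1.09183700e-02,
        -3.86424211e+00],
       [ 9.97524937e-01,  3.07917203e-03,  7.02461312e-02,
        -5.20899309e+02],
       [-7.02753748e-02,  1.07285339e-02,  9.97469935e-01,
        -1.25611806e+03],
       [ 0.00000000e+00,  0.00000000e+00,  0.00000000e+00,
         1.00000000e+00]])}
side {'camera_matrix': array([[408.4168079 ,   0.        , 280.68691523],
       [  0.        , 408.4168079 , 205.55055047],
       [  0.        ,   0.        ,   1.        ]]), 'view': array([[-6.62352880e-01, -7.49153178e-01, -7.62748659e-03,
         3.50300596e+02],
       [ 3.71560634e-01, -3.37316525e-01,  8.64962575e-01,
        -3.49739792e+02],
       [-6.50562339e-01,  5.70076379e-01,  5.01778402e-01,
        -1.01390446e+03],
       [ 0.00000000e+00,  0.00000000e+00,  0.00000000e+00,
         1.00000000e+00]])}
{'camera_matrix': array([[315.87888277,   0. 
[... 535 characters left out ...]
0,  3.85447187e-01,  6.78157670e-03, -4.16940411e-04,
       -1.19403454e+00, -2.58607270e-01]), 'joint_vel': array([ 6.91086625e-04, -1.21994812e-03,  2.77191843e-03, -5.83764747e-06,
       -1.57570858e-03,  5.70149586e-04]), 'joint_efforts': array([-1.29450964e-03, -3.93318093e+01,  1.88928777e+01,  4.19799507e+00,
       -2.61305177e-03,  3.13653636e-06]), 'position': array([ 190.44099914, -594.87760723,  302.96060794]), 'ee_rot': array([-1.54198492e-01,  9.88039413e-01,  9.49544701e-04, -2.05049807e-04]), 'contact_force': array([-0.57933981,  0.06134519,  0.62566047]), 'wrist_torque': array([ 0.02775284, -0.03773597,  0.02214973]), 'grasp_force': 0.0, 'gripper_width': 85.57129492111926}
```

View pics/top1.png

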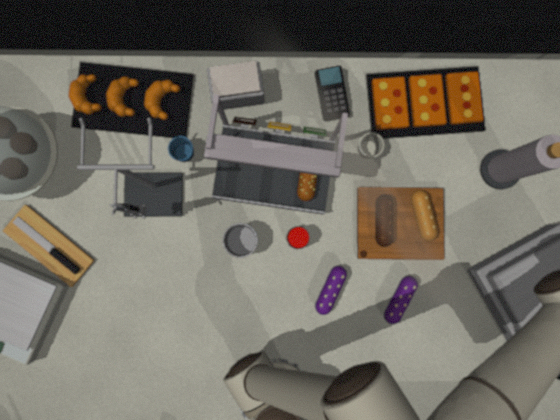

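View pics/side1.png

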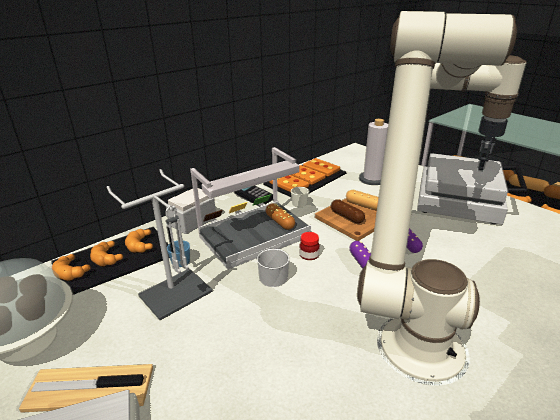

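The top view shows the rye loaf at (385,220) and the wheat at (425,216) on the board. The rack is at (275,165), with cards at (245,121), (280,127) and (313,131). The pot is at (240,240), the jam at (298,237) and the tongs' stand near (150,190). The purple look-alikes at (331,290) and (401,300) lie off the board and are the wrong colour. I'll enlarge this area next.

Run:
```python
from h import *
t=cv2.imread('pics/top1.png'); s=cv2.imread('pics/side1.png')
cv2.imwrite('pics/t2.png',cv2.resize(t[80:270,70:460],None,fx=2,fy=2,interpolation=2))
cv2.imwrite('pics/s2.png',cv2.resize(s[150:320,100:320],None,fx=3.5,fy=3.5,interpolation=2))
```

```text
(no output)
```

View pics/t2.png

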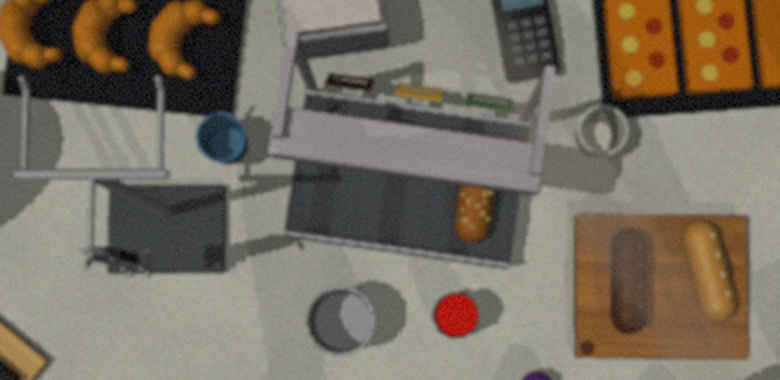

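View pics/s2.png

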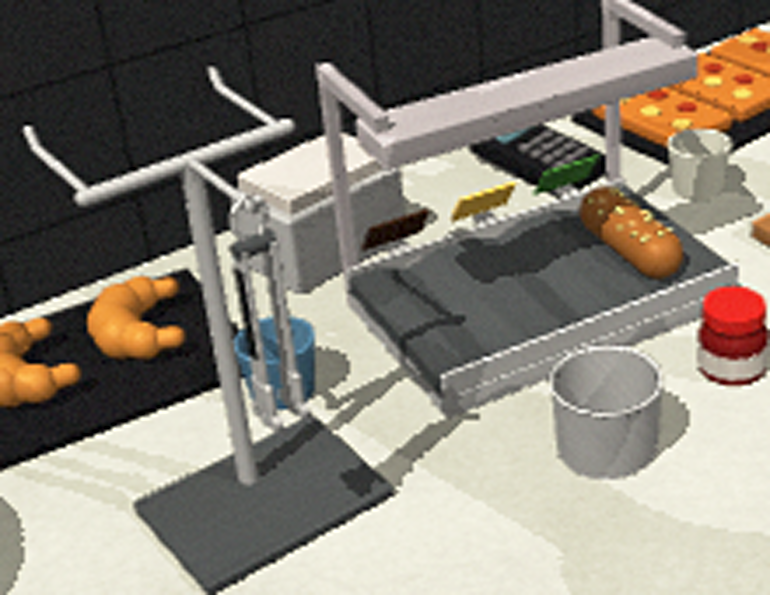

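The crop confirms the layout. The left groove has the dark brown card, the middle one has yellow and is empty, and the right one has green with the seeded loaf. Rye is the dark loaf at (385,220) and wheat the golden one at (425,216), both on the board. The tongs hang on the middle prong. Now I'll measure.

```bash
cat > tri.py <<'E'
from h import *
def tri(a,b):
    o1,d1=ray('top',*a);o2,d2=ray('side',*b)
    d1/=np.linalg.norm(d1);d2/=np.linalg.norm(d2)
    s=np.linalg.lstsq(np.c_[d1,-d2],o2-o1,rcond=None)[0]
    p,q=o1+d1*s[0],o2+d2*s[1]; return ((p+q)/2).round(1),round(float(np.linalg.norm(p-q)),1)
def blob(im,roi,lo,hi):
    x0,y0,x1,y1=roi; m=cv2.inRange(cv2.cvtColor(cv2.medianBlur(im,3),cv2.COLOR_BGR2HSV)[y0:y1,x0:x1],lo,hi)
    n,l,st,c=cv2.connectedComponentsWithStats(m); i=1+np.argmax(st[1:,4]); p=np.argwhere(l==i)[:,::-1].astype(np.float32)+[x0,y0]
    return c[i]+[x0,y0],cv2.minAreaRect(p.astype(np.float32)),int(st[i,4]),p
E
python3 - <<'E'
from tri import *
np.set_printoptions(suppress=True,precision=1)
t=cv2.imread('pics/top1.png'); s=cv2.imread('pics/side1.png')
C={}
for k,rt,rs,lo,hi in [('yel',(262,118,298,136),(226,196,252,216),(18,90,80),(35,255,255)),('grn',(298,122,330,140),(250,190,275,208),(40,60,30),(90,255,255)),('brn',(228,114,260,128),(200,206,225,224),(0,0,0),(179,255,60))]:
    a=blob(t,rt,lo,hi);b=blob(s,rs,lo,hi); C[k]=tri(a[0],b[0]); print(k,a[0],a[2],b[0],b[2],C[k])
d=C['brn'][0]-C['grn'][0]; print('card dist',np.linalg.norm(d[:2]),'yaw',np.degrees(np.arctan2(-d[0],d[1])))
w=blob(t,(405,180,450,250),(12,80,130),(35,255,255))
print('wheat',w[0:3]); 
m=t[222:224,372:440]; print(cv2.cvtColor(m,cv2.COLOR_BGR2HSV)[0].tolist())
for k,roi,lo,hi in [('wheat',(405,180,450,250),(12,80,130),(35,255,255)),('rye',(368,185,405,255),(0,0,0),(179,255,95)),('seed',(290,165,330,205),(5,120,60),(30,255,255)),('bar',(195,100,350,180),(0,0,120),(179,60,255)),('jam',(280,220,315,255),(0,150,80),(5,255,255))]:
    a=blob(t,roi,lo,hi); bx=cv2.boxPoints(a[1]); z={'bar':248,'seed':57,'jam':72}.get(k,47)
    W=np.array([onz('top',*q,z) for q in bx]); print(k,a[2],'c',np.array(a[1][0]),onz('top',*a[1][0],z),'sides',[np.linalg.norm(W[i]-W[i-1])for i in(1,2)])
    e=max((W[1]-W[0],W[2]-W[1]),key=np.linalg.norm); print('   yaw',np.degrees(np.arctan2(e[1],e[0])),bx.tolist())
E
```

```text
yel [279.1 125.9] 153 [237.4 207.1] 92 (array([769.4,  -4.4,  65.3]), 1.9)
grn [312.4 131.8] 59 [261.7 198.9] 113 (array([749.6, -99.7,  72.4]), 2.7)
brn [244.5 121.4] 69 [212.1 215.6] 89 (array([783. ,  94.2,  63.6]), 4.2)
card dist 196.7556098310795 yaw -9.77350110597759
wheat (array([423.6, 215. ]), ((423.7647705078125, 215.05885314941406), (48.02205276489258, 15.037208557128906), 75.96376037597656), 656)
[[14, 143, 127], [14, 146, 131], [15, 142, 122], [13, 126, 95], [14, 121, 76], [15, 85, 72], [11, 86, 80], [13, 111, 76], [10, 87, 91], [14, 98, 91], [12, 94, 98], [13, 101, 96], [12, 87, 97], [12, 94, 98], [13, 98, 94], [12, 98, 91], [10, 101, 96], [13, 92, 100], [12, 101, 104], [18, 92, 89], [14, 99, 90], [14, 102, 90], [14, 112, 96], [14, 103, 104], [13, 117, 116], [13, 126, 132], [13, 127, 139], [15, 142, 133], [15, 128, 131], [15, 125, 133], [13, 125, 131], [14, 137, 125], [15, 125, 129], [15, 134, 131], [14, 132, 139], [14, 128, 141], [15, 135, 136], [14, 136, 142], [14, 137, 134], [15, 134, 129], [15, 138, 129], [14, 141, 132], [14, 131, 130], [14, 137, 125], [15, 135, 121
[... 990 characters left out ...]
429393)]
   yaw -9.441076166905143 [[295.2162170410156, 198.70269775390625], [299.7027282714844, 171.78378295898438], [316.7297668457031, 174.62161254882812], [312.2432556152344, 201.54052734375]]
bar 4408 c [272. 139.] [686.3  14.1 248. ] sides [np.float64(161.8132050425548), np.float64(388.4022602002668)]
   yaw -95.58272808851007 [[188.49806213378906, 164.0193328857422], [195.22462463378906, 97.78843688964844], [355.5938720703125, 114.07594299316406], [348.8673095703125, 180.3068389892578]]
jam 352 c [298. 237.] [455.5 -58.   72. ] sides [np.float64(55.31452413712938), np.float64(55.14976776892123)]
   yaw -89.84071835157523 [[288.0, 227.0], [308.0, 227.0], [308.0, 247.0], [288.0, 247.0]]
```

Run:
```python
from tri import *
np.set_printoptions(suppress=True,precision=1)
T=lambda x,y:(x/2+70,y/2+80); S=lambda x,y:(x/3.5+100,y/3.5+150)
for k,a,b in [('xbarL',(15,174),(82,196)),('xbarR',(166,174),(290,126)),('xbarM',(92,178),(190,163)),('ringtop',(92,253),(247,205)),('heads',(143,262),(278,412)),('pot',(342,320),(606,384)),('barFL',(271,150),(362,160)),('barFR',(540,187),(695,70)),
  ('rackFL',(287,232),(444,380)),('rackFR',(510,262),(738,268))]: print(k,tri(T(*a),S(*b)))
t=cv2.imread('pics/top1.png'); s=cv2.imread('pics/side1.png')
c=np.array([649,14.]);y=np.radians(-9.6);ex=np.array([np.cos(y),np.sin(y)]);ey=np.array([-ex[1],ex[0]])
W=lambda u,v,z:np.r_[c+u*ex+v*ey,z]
out=[]
for n,im,org,k in(('top',t,(190,90),4),('side',s,(190,150),4)):
    KV=cam(n); x0,y0=org; g=cv2.resize(im[y0:y0+130,x0:x0+170],None,fx=4,fy=4)[:, :400*2]
    P=lambda q:tuple(int(round(v)) for v in (proj(n,q,KV)-org)*4+2)
    def poly(pts,col): cv2.polylines(g,[np.array([P(p) for p in pts])],True,col,1)
    for z in(220,248): poly([W(u,v,z) for u,v in((-30,-165),(30,-165),(30,165),(-30,165))],(0,0,255))
    poly([W(u,v,41) for u,v in((-105,-163),(105,-163),(105,163),(-105,163))],(0,255,0))
    for v in(-100,0,100): poly([W(-100,v,30),W(100,v,30)],(255,0,255))
    out.append(g)
cv2.imwrite('pics/ov.png',cv2.resize(np.vstack(out),(392,600)) if 0 else cv2.resize(np.hstack(out),(800,306)))
```

```text
xbarL (array([603.6, 443.6, 317.2]), 2.6)
xbarR (array([605.5, 278.7, 313.5]), 0.8)
xbarM (array([601.4, 361.9, 313.4]), 1.7)
ringtop (array([518. , 360.1, 313.4]), 3.0)
heads (array([523.1, 359.5, 128.5]), 4.9)
pot (array([447.4, 100.2,  64.8]), 1.6)
barFL (array([656.6, 182.8, 226.1]), 16.3)
barFR (array([ 607.6, -152.4,  223.2]), 0.5)
rackFL (array([572.8, 181.6,  39.4]), 2.2)
rackFR (array([ 529.1, -138.1,   38.9]), 3.4)
```

View pics/ov.png

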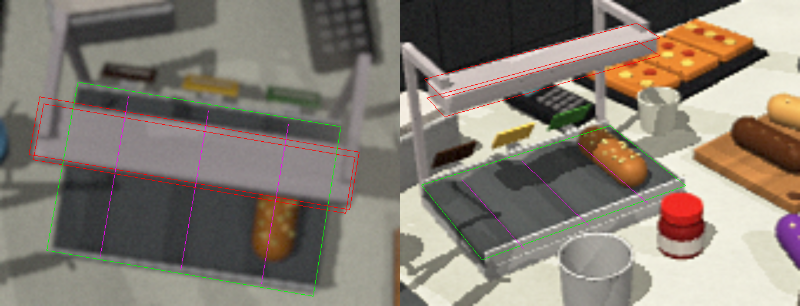

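```bash
cat > mv.py <<'E'
from h import *
np.set_printoptions(suppress=True,precision=2)
def frame(yaw,lean):
    y,l=np.radians([yaw,lean]); g=np.array([np.cos(y),np.sin(y),0]); Y=np.array([-g[1],g[0],0])
    z=np.sin(l)*g-np.cos(l)*np.array([0,0,1]); return np.c_[np.cross(Y,z),Y,z]
def tcp(p,yaw,lean,back=0):
    F=frame(yaw,lean); return np.array(p)-(54+back)*F[:,2],F
def rel(*targets):
    s=arm.read_state(); R0=R.from_quat(s['ee_rot']).as_matrix()
    for P,F in targets:
        print('slide',(R0.T@(P-s['position'])).round(1).tolist(),'dr',(np.degrees(R.from_matrix(R0.T@F).as_rotvec())/8).round(3).tolist())
def grasp_pt():
    s=arm.read_state(); M=R.from_quat(s['ee_rot']).as_matrix(); return s['position']+54*M[:,2],M
E
python3 -c "
from mv import *
rel(tcp((503,-304,56),0,35,110))"
```

```text
slide [-296.7, 210.2, 113.0] dr [0.69, -4.342, 2.144]
```

Call:
step_arm:
  motion:
    - {"slide": [-50,35,19],"dr": [0.12,-0.72,0.36]}
    - {"slide": [-100,70,38],"dr": [0.23,-1.45,0.71]}
    - {"slide": [-150,105,57],"dr": [0.35,-2.2,1.07]}
    - {"slide": [-198,140,75],"dr": [0.46,-2.9,1.43]}
    - {"slide": [-247,175,94],"dr": [0.58,-3.6,1.79]}
    - {"slide": [-297,210,113],"dr": [0.69,-4.34,2.14]}
    - {"slide": [-297,210,113],"dr": [0.69,-4.34,2.14]}
    - {"slide": [-297,210,113],"dr": [0.69,-4.34,2.14]}

```text
$.motion[0]: bad value
```

Run:
```python
from mv import *
s=arm.read_state(); print(s['joints'],s['position'],s['contact_force']); g,M=grasp_pt(); print(g,M)
KV=cam('wrist'); save('wrist','w1.png'); save('top','top2.png')
print('pred rye',[proj('wrist',(503+a,-304,47),KV) for a in(-75,0,75)])
```

```text
[-1.    0.39  0.01 -0.   -1.19 -0.26] [ 190.44 -594.88  302.96] [-0.58  0.06  0.63]
[ 190.4  -594.78  248.96] [[-0.95 -0.3  -0.  ]
 [-0.3   0.95  0.  ]
 [ 0.    0.   -1.  ]]
pred rye [array([425.6, 406.9]), array([402.54, 442.98]), array([381.72, 475.57])]
```

View pics/w1.png

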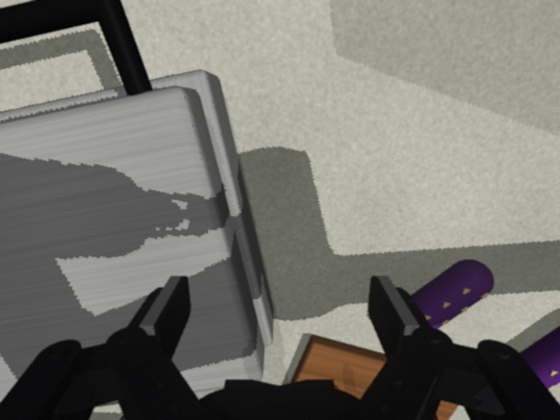

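The move was refused because every row needs a jaw value, so this wrist picture only shows the start: the tray, the board's edge at (350,380) and a purple loaf at (450,290).

Call:
step_arm:
  motion:
    - {"slide": [-50,35,19],"dr": [0.12,-0.72,0.36],"jaw": 85}
    - {"slide": [-100,70,38],"dr": [0.23,-1.45,0.71],"jaw": 85}
    - {"slide": [-150,105,57],"dr": [0.35,-2.2,1.07],"jaw": 85}
    - {"slide": [-198,140,75],"dr": [0.46,-2.9,1.43],"jaw": 85}
    - {"slide": [-247,175,94],"dr": [0.58,-3.6,1.79],"jaw": 85}
    - {"slide": [-297,210,113],"dr": [0.69,-4.34,2.14],"jaw": 85}
    - {"slide": [-297,210,113],"dr": [0.69,-4.34,2.14],"jaw": 85}
    - {"slide": [-297,210,113],"dr": [0.69,-4.34,2.14],"jaw": 85}

```text
clock: 1.2
position: [409.7, -304.7, 191.1]
ee_rot: [-0.002, 0.954, -0.001, 0.301]
contact_force: [-0.0, -0.2, 0.9]
gripper_width: 84.8
grasp_force: 0.0
```

Run:
```python
from tri import *; from mv import *
s=arm.read_state(); print(s['joints'],s['position'],s['contact_force']); g,M=grasp_pt(); print(g,M)
KV=cam('wrist'); w=save('wrist','w2.png'); np.save('kv2.npy',KV[1])
pr=[proj('wrist',(503+a,-304,47),KV) for a in(-75,0,75)];print('pred rye',pr)
h=cv2.cvtColor(cv2.medianBlur(w,5),cv2.COLOR_BGR2HSV); c=np.array(pr[1],int); 
print([h[c[1],x].tolist() for x in range(max(0,c[0]-80),min(559,c[0]+80),8)])
```

```text
[-0.52  0.22 -0.44 -0.69 -0.47 -0.49] [ 409.73 -304.7   191.12] [-0.04 -0.17  0.87]
[ 440.71 -304.75  146.88] [[-0.82 -0.    0.57]
 [-0.    1.   -0.  ]
 [-0.57 -0.   -0.82]]
pred rye [array([280.84, 132.93]), array([280.11, 206.37]), array([279.67, 251.44])]
[[14, 150, 202], [14, 147, 220], [15, 148, 221], [14, 148, 221], [14, 147, 218], [13, 152, 131], [14, 152, 129], [10, 161, 54], [10, 168, 70], [11, 167, 87], [9, 172, 86], [10, 174, 91], [9, 172, 92], [10, 174, 88], [10, 166, 80], [14, 151, 198], [14, 148, 200], [14, 146, 208], [14, 147, 208], [14, 142, 206]]
```

Run:
```python
from tri import *; from mv import *
w=cv2.imread('pics/w2.png'); KV=(cam('wrist')[0],np.load('kv2.npy'))
c,r,a,p=blob(w,(200,90,360,300),(0,60,0),(179,255,115))
print(c,r,a)
for v in range(120,265,20):
    q=p[np.abs(p[:,1]-v)<1][:,0]; 
    if len(q): m=(np.percentile(q,2)+np.percentile(q,98))/2; print(v,q.min(),q.max(),onz('wrist',m,v,47,KV))
print('rows',p[:,1].min(),p[:,1].max(),'pred rows', [proj('wrist',(503+dx,-304,47+dz),KV)[1] for dx,dz in((-75,0),(-50,25),(75,0),(50,25),(68,18))])
```

```text
[269.9  174.55] ((271.72918701171875, 169.13323974609375), (187.91636657714844, 102.58111572265625), 64.8670425415039) 10843
120 200.0 289.0 [ 418.49 -325.44   47.  ]
140 210.0 314.0 [ 433.69 -315.77   47.  ]
160 248.0 320.0 [ 451.05 -301.7    47.  ]
180 249.0 318.0 [ 471.17 -301.74   47.  ]
200 236.0 315.0 [ 494.7  -307.67   47.  ]
220 251.0 311.0 [ 522.43 -303.13   47.  ]
240 255.0 307.0 [ 555.75 -302.85   47.  ]
260 273.0 297.0 [ 596.45 -298.33   47.  ]
rows 99.0 265.0 pred rows [np.float64(132.92901466879616), np.float64(190.5509688352261), np.float64(251.436996610018), np.float64(262.6983950535513), np.float64(264.65960295229235)]
```

```bash
python3 -c "
from mv import *
print(arm.tcp_to_tips)
rel(tcp((503,-302.5,56),0,35,0))"
```

```text
72.6
slide [1.2, 3.0, 110.4] dr [-0.013, 0.004, 0.022]
```

Call:
step_arm:
  motion:
    - {"slide": [1,2.5,35],"dr": [0,0,0],"jaw": 85}
    - {"slide": [1,2.5,65],"dr": [0,0,0],"jaw": 85}
    - {"slide": [1,2.5,90],"dr": [0,0,0],"jaw": 85}
    - {"slide": [1,2.5,110],"dr": [0,0,0],"jaw": 85}
    - {"slide": [1,2.5,110],"dr": [0,0,0],"jaw": 70}
    - {"slide": [1,2.5,110],"dr": [0,0,0],"jaw": 60}
    - {"slide": [1,2.5,110],"dr": [0,0,0],"jaw": 45}
    - {"slide": [1,2.5,110],"dr": [0,0,0],"jaw": 40}

```text
clock: 2.25
position: [471.5, -302.8, 101.6]
ee_rot: [-0.001, 0.953, -0.002, 0.302]
contact_force: [-4.0, 0.3, 5.5]
gripper_width: 47.9
grasp_force: 62.2
```

```bash
python3 -c "
from mv import *
print(arm.tcp_to_tips,grasp_pt()[0],arm.read_state()['joints'])
c=np.array([653,7.]);y=np.radians(-8.5);ex=np.array([np.cos(y),np.sin(y)]);ey=np.array([-ex[1],ex[0]])
G=lambda u,z,v=100:tcp(np.r_[c+u*ex+v*ey,z],-8.5,35)
rel(tcp((480,-302,150),0,35),G(-230,150),G(-58,149),G(0,66)); print(c+100*ey)"
```

```text
72.6 [ 502.61 -302.92   57.47] [-0.5   0.43 -0.36 -0.9  -0.36 -0.28]
slide [-34.9, 0.5, -88.7] dr [-0.019, 0.015, 0.019]
slide [-3.8, 447.0, -112.5] dr [0.591, 0.017, 0.888]
slide [-142.3, 421.4, -13.8] dr [0.591, 0.017, 0.888]
slide [-141.5, 413.1, 87.2] dr [0.591, 0.017, 0.888]
[667.78 105.9 ]
```

Call:
step_arm:
  motion:
    - {"slide": [-14,0,-36],"dr": [0,0,0],"jaw": 40}
    - {"slide": [-35,0,-89],"dr": [0,0,0],"jaw": 40}
    - {"slide": [-33,30,-90],"dr": [0.04,0,0.06],"jaw": 40}
    - {"slide": [-29,80,-94],"dr": [0.1,0,0.16],"jaw": 40}
    - {"slide": [-25,136,-97],"dr": [0.18,0,0.27],"jaw": 40}
    - {"slide": [-21,193,-100],"dr": [0.26,0,0.38],"jaw": 40}
    - {"slide": [-17,250,-103],"dr": [0.33,0,0.5],"jaw": 40}
    - {"slide": [-14,306,-105],"dr": [0.4,0,0.61],"jaw": 40}

```text
clock: 3.25
position: [432.6, -128.5, 240.2]
ee_rot: [0.034, 0.962, 0.01, 0.272]
contact_force: [-0.2, -0.8, -0.7]
gripper_width: 48.0
grasp_force: 62.4
```

```bash
cat >> mv.py <<'E'
c=np.array([653,7.]);YAW=-8.5;LEAN=35
def G(u,z,v=100,lean=None):
    y=np.radians(YAW);ex=np.array([np.cos(y),np.sin(y)]);ey=np.array([-ex[1],ex[0]])
    return tcp(np.r_[c+u*ex+v*ey,z],YAW,lean or LEAN)
E
python3 -c "
from mv import *
rel(G(-230,150),G(-58,149),G(0,66)); print(arm.read_state()['joints'])"
```

```text
slide [62.7, 269.2, 27.3] dr [0.574, -0.442, 0.385]
slide [-83.0, 253.9, 117.3] dr [0.574, -0.442, 0.385]
slide [-89.0, 245.6, 218.1] dr [0.574, -0.442, 0.385]
[ 0.08 -0.   -0.87  0.27 -0.16 -1.98]
```

```bash
python3 -c "
from mv import *
rel(G(-140,160),G(-100,160))"
```

```text
slide [-19.1, 261.6, 65.5] dr [0.574, -0.442, 0.385]
slide [-53.1, 258.0, 86.2] dr [0.574, -0.442, 0.385]
```

Call:
step_arm:
  motion:
    - {"slide": [-3,45,11],"dr": [0.1,-0.07,0.06],"jaw": 40}
    - {"slide": [-6,90,22],"dr": [0.2,-0.15,0.13],"jaw": 40}
    - {"slide": [-10,135,34],"dr": [0.3,-0.22,0.2],"jaw": 40}
    - {"slide": [-14,180,45],"dr": [0.4,-0.3,0.27],"jaw": 40}
    - {"slide": [-17,225,56],"dr": [0.5,-0.38,0.34],"jaw": 40}
    - {"slide": [-19,261,65],"dr": [0.57,-0.44,0.38],"jaw": 40}
    - {"slide": [-19,261,65],"dr": [0.57,-0.44,0.38],"jaw": 40}
    - {"slide": [-19,261,65],"dr": [0.57,-0.44,0.38],"jaw": 40}

```text
clock: 4.25
position: [524.7, 59.4, 257.6]
ee_rot: [0.049, 0.963, 0.014, 0.265]
contact_force: [0.6, 0.1, -1.5]
gripper_width: 47.7
grasp_force: 62.4
```

```bash
python3 -c "
from mv import *
save('top','top3.png');save('side','side3.png');save('wrist','w3.png')
w=cv2.imread('pics/top3.png')[90:230,180:370]; s=cv2.imread('pics/side3.png')[140:280,170:360]
cv2.imwrite('pics/v3.png',cv2.resize(np.hstack([w,s]),None,fx=2.1,fy=2.1*1,interpolation=2))
rel(G(-58,149),G(0,66)); print(arm.read_state()['joints'],grasp_pt()[0])"
```

```text
slide [-8.6, 61.2, 83.8] dr [0.55, -0.558, 0.16]
slide [-16.3, 53.4, 184.4] dr [0.55, -0.558, 0.16]
[ 0.29  0.1  -0.89  1.17 -0.16 -3.1 ] [551.79  59.   211.21]
```

View pics/v3.png

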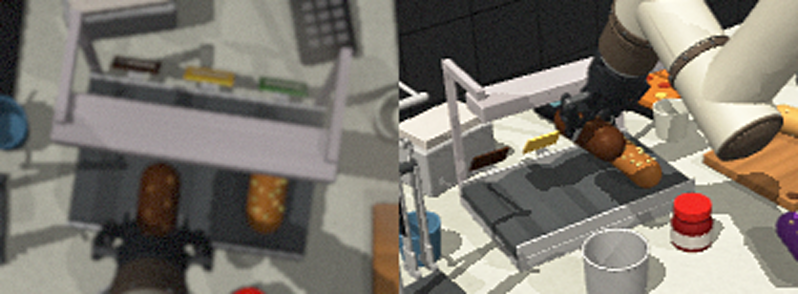

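The rye loaf is held level, but joint 5 is at its limit and joint 6 is wound up. I'll fit a kinematic model from the recorded states so I can plan through a better wrist configuration.

```bash
cat > kin.py <<'E'
from mv import *
from scipy.optimize import least_squares
D=[([-1.0024,.3854,.0068,-.0004,-1.194,-.2586],[-.1542,.98804,.00095,-.0002],[190.44,-594.88,302.96]),
([-.52,.22,-.44,-.69,-.47,-.49],[-.002,.954,-.001,.301],[409.73,-304.7,191.12]),
([-.5,.43,-.36,-.9,-.36,-.28],[-.001,.953,-.002,.302],[471.5,-302.8,101.6]),
([.08,0,-.87,.27,-.16,-1.98],[.034,.962,.01,.272],[432.6,-128.5,240.2])]
s=arm.read_state(); D.append((s['joints'],s['ee_rot'],s['position']))
def fk(j,P):
    h,a,L2,L3,o,d,s4,s6,c6=P
    r=lambda ax,t:R.from_euler(ax,t)
    Rb=r('z',j[0]); p=np.array([0,0,h])+Rb.apply([a,0,0]); R2=Rb*r('y',j[1]); p=p+R2.apply([0,0,L2])
    R3=R2*r('y',-j[2]); p=p+R3.apply([L3,0,o]); R5=R3*r('x',s4*j[3])*r('y',-j[4]); p=p+R5.apply([d,0,0])
    Rt=R5*r('x',s6*j[5]+c6)*R.from_matrix([[0,0,1],[0,1,0],[-1,0,0]]); return p,Rt
E
cat > fit.py <<'E'
from kin import *
best=None
for s4 in(1,-1):
  for s6 in(1,-1):
    for c0 in (0,2,4):
      f=lambda x:np.concatenate([np.r_[(fk(j,[*x[:6],s4,s6,x[6]])[0]-p)/5,(fk(j,[*x[:6],s4,s6,x[6]])[1].inv()*R.from_quat(q)).as_rotvec()*100] for j,q,p in D])
      q=least_squares(f,[300,0,350,350,0,200,c0]);
      if best is None or q.cost<best[0]: best=(q.cost,[*q.x[:6],s4,s6,q.x[6]],q.fun.reshape(-1,6))
print(best); np.save('P.npy',best[1])
E
python3 fit.py
```

```text
(np.float64(1686.564793964051), [np.float64(-281.17525540009933), np.float64(388.13640519621947), np.float64(353.51336299151154), np.float64(39.29882052852443), np.float64(113.53571746093019), np.float64(-119.16911631617953), -1, -1, np.float64(4.711802828149108)], array([[ 26.47,  17.89,  -9.28,  -0.01,   0.  ,   0.06],
       [  2.73,   4.54,   7.26,   0.74,  -0.64,   0.16],
       [  5.02,  -1.19,  17.63,   0.41,  -0.25,  -0.  ],
       [  0.79,  33.72,  -4.59,  -0.18,  -0.3 ,  -0.27],
       [-13.93,  19.31, -11.02,   0.  ,   0.  ,   0.06]]))
```

```bash
sed -i 's/h,a,L2,L3,o,d,s4,s6,c6=P/h,a,L2,L3,o,d,b,w,s4,s6,c6=P/; s/L3,0,o\]/L3,b,o]/; s/apply(\[d,0,0\])/apply([d,0,w])/' kin.py
sed -i 's/x\[:6\]/x[:8]/g; s/x\[6\]/x[8]/g; s/300,0,350,350,0,200,c0/300,0,350,350,0,200,-150,0,c0/' fit.py; python3 fit.py
```

```text
(np.float64(531.4204431618675), [np.float64(-223.77628919760926), np.float64(507.20363170856245), np.float64(333.95621237344267), np.float64(43.09280644352083), np.float64(52.05270540494019), np.float64(-148.9036155667897), np.float64(-94.6690998328309), np.float64(-88.49788636432272), -1, -1, np.float64(4.711802828148255)], array([[ 10.95,   7.01,  -7.15,  -0.01,   0.  ,   0.06],
       [ -3.14,  -4.32,   4.94,   0.74,  -0.64,   0.16],
       [  0.75,  -7.52,  18.41,   0.41,  -0.25,  -0.  ],
       [ -0.2 ,  10.22,  -9.16,  -0.18,  -0.3 ,  -0.27],
       [ -0.74, -12.4 ,  -7.03,   0.  ,  -0.  ,   0.06]]))
```

```bash
cat > kin.py <<'E'
from mv import *
from scipy.optimize import least_squares
D=[([-1.0024,.38545,.00678,-.0004,-1.19403,-.2586],[190.44,-594.88,302.96]),
([-.52,.22,-.44,-.69,-.47,-.49],[409.73,-304.7,191.12]),([-.5,.43,-.36,-.9,-.36,-.28],[471.5,-302.8,101.6]),
([.08,0,-.87,.27,-.16,-1.98],[432.6,-128.5,240.2]),([.29,.1,-.89,1.17,-.16,-3.1],[524.7,59.4,257.6])]
def chain(j):
    r=lambda ax,t:R.from_euler(ax,t); Rb=r('z',j[0]);R2=Rb*r('y',j[1]);R3=R2*r('y',-j[2]);R4=R3*r('x',-j[3]);R5=R4*r('y',-j[4])
    return Rb,R2,R3,R4,R5,R5*r('x',-j[5]+1.5*np.pi)*R.from_matrix([[0,0,1],[0,1,0],[-1,0,0]])
def A(j):
    Rb,R2,R3,R4,R5,Rt=[q.as_matrix() for q in chain(j)]
    # params: h, a, L2, L2x, L3, b, o, w4y, w4z, d, v5z
    return np.c_[[0,0,1],Rb[:,0],R2[:,2],R2[:,0],R3[:,0],R3[:,1],R3[:,2],R4[:,1],R4[:,2],R5[:,0],R5[:,2]]
E
cat > fit.py <<'E'
from kin import *
M=np.vstack([A(j) for j,p in D]); y=np.concatenate([p for j,p in D])
for lam in (.001,.01,.05):
    x0=np.array([250,0,330,0,330,-130,0,0,0,200,0.])
    x=x0+np.linalg.solve(M.T@M+lam*np.eye(11),M.T@(y-M@x0)); print(lam,x.round(0).tolist(),(M@x-y).reshape(-1,3).round(0).tolist())
for j,p in D: print(np.linalg.norm(p),np.arctan2(p[1],p[0])-j[0], chain(j)[-1].as_quat())
E
python3 fit.py
```

```text
0.001 [162.0, -8.0, 566.0, 9.0, 421.0, -2.0, -2.0, -157.0, 3.0, 226.0, -0.0] [[0.0, 0.0, 0.0], [-0.0, 1.0, -1.0], [-1.0, -0.0, 1.0], [1.0, 0.0, 1.0], [-0.0, -1.0, -1.0]]
0.01 [193.0, 9.0, 528.0, 22.0, 415.0, -7.0, -14.0, -150.0, 6.0, 212.0, -7.0] [[3.0, 2.0, -1.0], [1.0, -1.0, -0.0], [-6.0, 1.0, 3.0], [6.0, 3.0, 0.0], [-0.0, -5.0, -1.0]]
0.05 [231.0, 27.0, 457.0, 42.0, 401.0, -18.0, -9.0, -134.0, -5.0, 182.0, -4.0] [[5.0, 7.0, -7.0], [2.0, -4.0, 3.0], [-15.0, 3.0, 11.0], [15.0, 7.0, -1.0], [0.0, -12.0, -6.0]]
694.214930407003 -0.25857383740173345 [ 0.15 -0.99 -0.    0.  ]
545.2041978011541 -0.11943144124679494 [ 0.   -0.95 -0.   -0.3 ]
569.4933274411562 -0.07087641319391302 [ 0.   -0.95 -0.   -0.3 ]
511.2250482908677 -0.36874004429027013 [-0.04 -0.96 -0.01 -0.27]
587.5340075263729 -0.17727238840962242 [-0.05 -0.96 -0.01 -0.26]
```

```bash
cat >> kin.py <<'E'
I=[0,2,4,7,9]
M_=np.vstack([A(j)[:,I] for j,p in D]); X=np.linalg.lstsq(M_,np.concatenate([p for j,p in D]),rcond=None)[0]
def fk(j): return A(j)[:,I]@X, chain(j)[-1]
LO=np.array([-3.14,-1.21,-1.07,-3.16,-2.99,-3.1])+.04; HI=np.array([3.14,2.06,1.41,2.05,-.16,3.1])-.04
def ik(P,F,seed):
    Rt=R.from_matrix(F)
    f=lambda j:np.r_[(fk(j)[0]-P)/10,(fk(j)[1].inv()*Rt).as_rotvec()*20]
    q=least_squares(f,np.clip(seed,LO+.01,HI-.01),bounds=(LO,HI)); return q.x,q.cost
def allik(P,F,n=40):
    rng=np.random.default_rng(0); S=[]
    for _ in range(n):
        x,c=ik(P,F,rng.uniform([-1.5,-.6,-1.05,-3.1,-2.5,-3],[1.5,1.6,1.3,2,-.2,3]))
        if c<.02 and not any(np.abs(x-y).max()<.05 for y in S): S.append(x)
    return S
E
python3 - <<'E'
from kin import *
print(X)
for k,T in [('home rye',G(0,66)),('rye lean45',G(0,66,lean=45)),('-58',G(-58,149)),('-58 lean25',G(-58,149,lean=25)),('home wheat',G(0,66,v=0)),
 ('tongs70',tcp((518,360,222),0,70)),('tongs70 yaw35',tcp((518,360,222),35,70)),('pot70',tcp((447,100,108),0,70)),('pot70y13',tcp((447,100,108),13,70)),('pot70y-30',tcp((447,100,108),-40,70)),('pot y60',tcp((447,100,108),60,70)),('board wheat',tcp((517,-420,56),13,35))]:
    for tag,F in(('',T[1]),('flip',T[1]@np.diag([-1,-1,1]))):
        print(k,tag,[x.round(2).tolist() for x in allik(T[0],F,24)])
E
```

```text
[ 154.7   570.32  421.91 -159.43  223.11]
home rye  []
home rye flip []
rye lean45  []
rye lean45 flip []
-58  []
-58 flip []
-58 lean25  [[0.44, 0.31, -0.72, 0.97, -0.29, -3.06]]
-58 lean25 flip [[0.43, 0.31, -0.73, 0.99, -0.28, 0.06]]
home wheat  []
home wheat flip []
tongs70  []
tongs70 flip []
tongs70 yaw35  [[0.25, 0.27, -0.62, -2.52, -0.62, 1.17]]
tongs70 yaw35 flip [[0.25, 0.27, -0.62, -2.52, -0.62, -1.97]]
pot70  []
pot70 flip []
pot70y13  []
pot70y13 flip []
pot70y-30  []
pot70y-30 flip []
pot y60  [[-0.36, 0.52, -0.56, -1.54, -1.19, 1.05]]
pot y60 flip [[-0.36, 0.52, -0.56, -1.54, -1.19, -2.1]]
board wheat  [[-0.71, 0.57, -0.09, -0.81, -0.69, -0.05]]
board wheat flip []
```

```bash
cat > t.py <<'E'
from kin import *
rng=np.random.default_rng(1)
def best(T,k=2,n=60):
    S=[]
    for fl in (0,1):
        F=T[1]@np.diag([-1,-1,1]) if fl else T[1]
        for _ in range(n):
            x,c=ik(T[0],F,rng.uniform([-.8,-.2,-1.0,-3.1,-1.5,-3],[1.2,1.4,.3,2,-.2,3])); S.append((round(c,3),fl,x.round(2).tolist()))
    S.sort(key=lambda a:a[0]); o=[]
    for a in S:
        if all(np.abs(np.subtract(a[2],b[2])).max()>.1 for b in o): o.append(a)
        if len(o)>=k: break
    return o
if __name__=='__main__':
  for lean in(30,35,40,50): 
    print(lean,'rye',best(G(0,66,lean=lean)),'\n   wheat',best(G(0,66,v=0,lean=lean)))
E
python3 t.py
```

```text
30 rye [(np.float64(1.079), 0, [0.13, 0.5, -0.71, 2.01, -0.2, 2.44]), (np.float64(1.079), 1, [0.13, 0.5, -0.71, 2.01, -0.2, -0.7])] 
   wheat [(np.float64(4.411), 0, [-0.02, 0.47, -0.76, 2.01, -0.2, 2.57]), (np.float64(4.411), 1, [-0.02, 0.47, -0.76, 2.01, -0.2, -0.57])]
35 rye [(np.float64(1.967), 0, [-0.08, 0.52, -0.56, -3.12, -0.2, 1.5]), (np.float64(1.967), 1, [-0.08, 0.52, -0.56, -3.12, -0.2, -1.64])] 
   wheat [(np.float64(1.459), 0, [-0.24, 0.49, -0.6, -3.12, -0.2, 1.62]), (np.float64(1.459), 1, [-0.24, 0.49, -0.6, -3.12, -0.2, -1.52])]
40 rye [(np.float64(0.464), 0, [-0.08, 0.52, -0.56, -3.12, -0.2, 1.5]), (np.float64(0.464), 1, [-0.08, 0.52, -0.56, -3.12, -0.2, -1.64])] 
   wheat [(np.float64(0.194), 0, [-0.25, 0.49, -0.56, -2.93, -0.2, 1.44]), (np.float64(0.194), 1, [-0.25, 0.49, -0.56, -2.93, -0.2, -1.7])]
50 rye [(np.float64(0.745), 0, [-0.08, 0.55, -0.66, -3.12, -0.51, 1.51]), (np.float64(0.745), 1, [-0.08, 0.55, -0.66, -3.12, -0.51, -1.63])] 
   wheat [(np.float64(0.0), 0, [-0.27, 0.53, -0.66, -2.94, -0.49, 1.47]), (np.float64(0.0), 1, [-0.27, 0.53, -0.66, -2.94, -0.49, -1.67])]
```

```bash
cat > t2.py <<'E'
import kin; from kin import *
kin.LO[:]=np.array([-3.14,-1.21,-1.07,-3.16,-2.99,-3.1])+.012; kin.HI[:]=np.array([3.14,2.06,1.41,2.05,-.16,3.1])-.012
import mv
seed=[-.08,.52,-.6,-3.0,-.3,1.5]
for v in(100,0):
  for lean in(36,38,40,42,45,48):
    for yaw in(-8.5,-5,-2,2):
        y=np.radians(-8.5);ex=np.array([np.cos(y),np.sin(y)]);ey=np.array([-ex[1],ex[0]])
        x,c=ik(*tcp(np.r_[mv.c+v*ey,66],yaw,lean),seed); print(v,lean,yaw,round(c,3),x.round(2).tolist())
E
python3 t2.py
python3 - <<'E'
from kin import *
print(np.c_[M_@X-np.concatenate([p for j,p in D])].reshape(-1,3))
E
```

```text
100 36 -8.5 0.797 [-0.08, 0.52, -0.55, -3.15, -0.17, 1.52]
100 36 -5 0.454 [-0.08, 0.52, -0.55, -3.15, -0.17, 1.57]
100 36 -2 0.624 [-0.08, 0.52, -0.55, -3.15, -0.17, 1.61]
100 36 2 1.517 [-0.08, 0.52, -0.55, -3.15, -0.17, 1.67]
100 38 -8.5 0.389 [-0.08, 0.51, -0.55, -3.15, -0.17, 1.52]
100 38 -5 0.03 [-0.08, 0.51, -0.55, -3.15, -0.17, 1.57]
100 38 -2 0.204 [-0.08, 0.51, -0.55, -3.13, -0.17, 1.59]
100 38 2 0.999 [-0.09, 0.52, -0.53, -3.03, -0.17, 1.56]
100 40 -8.5 0.385 [-0.08, 0.52, -0.57, -3.15, -0.21, 1.52]
100 40 -5 0.002 [-0.08, 0.52, -0.57, -3.15, -0.21, 1.57]
100 40 -2 0.036 [-0.09, 0.51, -0.52, -3.0, -0.17, 1.47]
100 40 2 0.541 [-0.09, 0.52, -0.5, -2.89, -0.17, 1.42]
100 42 -8.5 0.414 [-0.08, 0.52, -0.59, -3.15, -0.27, 1.53]
100 42 -5 0.002 [-0.08, 0.52, -0.59, -3.15, -0.27, 1.57]
100 42 -2 0.0 [-0.09, 0.52, -0.52, -2.95, -0.2, 1.42]
100 42 2 0.19 [-0.09, 0.52, -0.47, -2.77, -0.17, 1.3]
100 45 -8.5 0.457 [-0.08, 0.53, -0.62, -3.15, -0.36, 1.53]
100 45 -5 0.002 [-0.08, 0.53, -0.62, -3.15, -0.37, 1.57]
100 45 -2 0.0 [-0.1, 0.53, -0.57, -3.0, -0.31, 1.48]
100 45 2 0.0 [-0.09, 0.
[... 958 characters left out ...]
7, 1.27]
0 42 -5 0.234 [-0.24, 0.49, -0.48, -2.65, -0.17, 1.2]
0 42 -2 0.719 [-0.23, 0.49, -0.45, -2.53, -0.17, 1.11]
0 42 2 1.621 [-0.21, 0.49, -0.4, -2.3, -0.17, 0.91]
0 45 -8.5 0.0 [-0.26, 0.5, -0.58, -2.87, -0.31, 1.39]
0 45 -5 0.0 [-0.24, 0.49, -0.47, -2.56, -0.2, 1.11]
0 45 -2 0.065 [-0.22, 0.49, -0.42, -2.37, -0.17, 0.93]
0 45 2 0.349 [-0.18, 0.48, -0.37, -2.14, -0.17, 0.72]
0 48 -8.5 0.0 [-0.27, 0.52, -0.63, -2.92, -0.42, 1.45]
0 48 -5 0.0 [-0.28, 0.51, -0.56, -2.73, -0.36, 1.31]
0 48 -2 0.0 [-0.26, 0.5, -0.49, -2.53, -0.3, 1.13]
0 48 2 0.0 [-0.2, 0.49, -0.39, -2.18, -0.22, 0.78]
[[ 1.47 -1.61  1.08]
 [-0.69  2.93 -2.22]
 [ 0.43  2.21  1.18]
 [-0.5  -0.51 -0.68]
 [ 1.13 -1.55  0.64]]
```

```bash
cat > plan.py <<'E'
import kin; from kin import *
kin.LO[:]=np.array([-3.14,-1.21,-1.07,-3.16,-2.99,-3.1])+.012; kin.HI[:]=np.array([3.14,2.06,1.41,2.05,-.16,3.1])-.012
def ikfix(P,F,j4,seed,wr=3):
    Rt=R.from_matrix(F); m=[0,1,2,4,5]
    def full(x): q=np.empty(6); q[m]=x; q[3]=j4; return q
    f=lambda x:np.r_[(fk(full(x))[0]+54*fk(full(x))[1].as_matrix()[:,2]-P-54*F[:,2])/10,(fk(full(x))[1].inv()*Rt).as_rotvec()*wr]
    q=least_squares(f,np.clip(seed,LO+.01,HI-.01)[m],bounds=(LO[m],HI[m])); return full(q.x),q.cost
def leanof(q): z=fk(q)[1].as_matrix()[:,2]; return np.degrees(np.arctan2(np.hypot(*z[:2]),-z[2])),np.degrees(np.arctan2(z[1],z[0]))
def rows(qs,nrow=8,jaw=40,base=None):
    """emit rows of a joint path relative to the measured pose (or a model pose)"""
    if base is None: s=arm.read_state(); p0,R0=s['position'],R.from_quat(s['ee_rot'])
    else: p0,R0=fk(base)
    for q in qs:
        p,Rt=fk(q) if len(q)==6 else (q[0],R.from_matrix(q[1])); print('{"slide":',R0.inv().apply(p-p0).round(0).astype(int).tolist(),', "dr":',(np.degrees((R0.inv()*Rt).as_rotvec())/8).round(2).tolist(),', "jaw": %g},'%jaw)
E
cat > p1.py <<'E'
from plan import *
q=arm.read_state()['joints']; qs=[]
T=tcp((500,60,230),-4,38)
for j4 in np.r_[np.linspace(1.17,-3.1,17)]:
    q,c=ikfix(*T,j4,q); g=fk(q)[0]+54*fk(q)[1].as_matrix()[:,2]
    qs.append(q); print(q.round(2),round(c,2),g.round(0),np.round(leanof(q)))
np.save('qs.npy',qs)
E
python3 p1.py
```

```text
[ 0.36 -0.02 -0.97  1.17 -0.23 -3.09] 0.05 [500.  60. 230.] [32. -3.]
[ 0.44 -0.01 -0.92  0.9  -0.28 -2.9 ] 0.09 [500.  60. 230.] [30. -0.]
[ 0.48 -0.01 -0.85  0.64 -0.31 -2.66] 0.15 [500.  60. 230.] [29.  6.]
[ 0.48 -0.01 -0.78  0.37 -0.31 -2.4 ] 0.24 [500.  60. 230.] [29. 15.]
[ 0.46 -0.01 -0.71  0.1  -0.3  -2.1 ] 0.37 [500.  60. 230.] [32. 23.]
[ 0.41 -0.01 -0.66 -0.16 -0.26 -1.8 ] 0.51 [500.  60. 230.] [38. 28.]
[ 0.36 -0.02 -0.63 -0.43 -0.2  -1.48] 0.64 [500.  60. 230.] [44. 28.]
[ 0.3  -0.02 -0.6  -0.7  -0.17 -1.16] 0.75 [500.  60. 230.] [50. 26.]
[ 0.22 -0.02 -0.56 -0.96 -0.17 -0.84] 0.82 [500.  60. 229.] [54. 23.]
[ 0.14 -0.02 -0.55 -1.23 -0.17 -0.51] 0.86 [500.  60. 229.] [57. 19.]
[ 0.05 -0.02 -0.56 -1.5  -0.17 -0.18] 0.85 [500.  60. 229.] [59. 14.]
[-0.04 -0.02 -0.58 -1.77 -0.17  0.14] 0.8 [500.  60. 229.] [60.  9.]
[-0.11 -0.02 -0.63 -2.03 -0.17  0.46] 0.72 [500.  60. 229.] [60.  4.]
[-0.17 -0.02 -0.68 -2.3  -0.17  0.78] 0.61 [500.  60. 229.] [59. -1.]
[-0.2  -0.02 -0.74 -2.57 -0.17  1.08] 0.5 [500.  60. 229.] [57. -5.]
[-0.22 -0.02 -0.81 -2.83 -0.17  1.36] 0.38 [500.  60. 229.] [54. -9.]
[-0.21 -0.02 -0.87 -3.1  -0.17  1.63] 0.27 [500.  60. 230.] [ 51. -11.]
```

```bash
sed -i 's/^q=arm/kin.HI[4]=-.25\nq=arm/; s/,17)/,24)/' p1.py; python3 p1.py | awk 'NR%4==0'; python3 -c "
from plan import *
rows(np.load('qs.npy')[:8])"
```

```text
[ 0.48 -0.01 -0.85  0.61 -0.31 -2.64] 0.16 [500.  60. 230.] [29.  7.]
[ 0.42 -0.01 -0.67 -0.13 -0.27 -1.84] 0.49 [500.  60. 230.] [37. 27.]
[ 0.22 -0.01 -0.55 -0.87 -0.25 -0.95] 0.84 [500.  60. 230.] [51. 27.]
[-0.03 -0.01 -0.57 -1.61 -0.25 -0.03] 0.93 [500.  60. 229.] [60. 15.]
[-0.21 -0.01 -0.72 -2.36 -0.25  0.86] 0.7 [500.  60. 229.] [60. -0.]
[-0.21 -0.01 -0.9  -3.1  -0.25  1.63] 0.37 [500.  60. 229.] [ 54. -11.]
{"slide": [36, -1, -43] , "dr": [0.26, -0.18, -0.46] , "jaw": 40},
{"slide": [35, -2, -43] , "dr": [0.09, -0.02, -0.31] , "jaw": 40},
{"slide": [34, -3, -43] , "dr": [-0.1, 0.14, -0.32] , "jaw": 40},
{"slide": [33, -5, -43] , "dr": [-0.38, 0.27, -0.34] , "jaw": 40},
{"slide": [32, -8, -42] , "dr": [-0.74, 0.33, -0.36] , "jaw": 40},
{"slide": [32, -11, -42] , "dr": [-1.16, 0.29, -0.39] , "jaw": 40},
{"slide": [34, -15, -41] , "dr": [-1.61, 0.1, -0.42] , "jaw": 40},
{"slide": [36, -18, -40] , "dr": [-2.02, -0.24, -0.45] , "jaw": 40},
```

Call:
step_arm:
  motion:
    - {"slide": [36,-1,-43],"dr": [0.26,-0.18,-0.46],"jaw": 40}
    - {"slide": [35,-2,-43],"dr": [0.09,-0.02,-0.31],"jaw": 40}
    - {"slide": [34,-3,-43],"dr": [-0.1,0.14,-0.32],"jaw": 40}
    - {"slide": [33,-5,-43],"dr": [-0.38,0.27,-0.34],"jaw": 40}
    - {"slide": [32,-8,-42],"dr": [-0.74,0.33,-0.36],"jaw": 40}
    - {"slide": [32,-11,-42],"dr": [-1.16,0.29,-0.39],"jaw": 40}
    - {"slide": [34,-15,-41],"dr": [-1.61,0.1,-0.42],"jaw": 40}
    - {"slide": [36,-18,-40],"dr": [-2.02,-0.24,-0.45],"jaw": 40}

```text
clock: 5.4
position: [470.8, 44.6, 273.0]
ee_rot: [-0.019, 0.948, 0.141, 0.286]
contact_force: [-0.1, 0.1, -1.9]
gripper_width: 48.2
grasp_force: 62.6
```

```bash
python3 -c "
from plan import *
j=arm.read_state()['joints'];print(j,leanof(j),grasp_pt()[0],fk(j)[0])
rows(np.load('qs.npy')[8:16])"
```

```text
[ 0.42 -0.02 -0.67 -0.13 -0.27 -1.84] (np.float64(37.21653529454737), np.float64(27.287617792099294)) [499.87  59.54 230.02] [469.65  44.37 274.1 ]
{"slide": [3, -2, 0] , "dr": [-0.29, -0.38, -0.08] , "jaw": 40},
{"slide": [5, -4, 1] , "dr": [-0.49, -0.75, -0.14] , "jaw": 40},
{"slide": [9, -5, 1] , "dr": [-0.61, -1.15, -0.22] , "jaw": 40},
{"slide": [12, -5, 2] , "dr": [-0.63, -1.58, -0.29] , "jaw": 40},
{"slide": [15, -5, 3] , "dr": [-0.56, -2.01, -0.35] , "jaw": 40},
{"slide": [18, -3, 4] , "dr": [-0.39, -2.42, -0.41] , "jaw": 40},
{"slide": [21, -2, 5] , "dr": [-0.13, -2.77, -0.46] , "jaw": 40},
{"slide": [23, 1, 6] , "dr": [0.2, -3.07, -0.49] , "jaw": 40},
```

The arm follows the model to within about a millimetre, so I'll continue.

Call:
step_arm:
  motion:
    - {"slide": [3,-2,0],"dr": [-0.29,-0.38,-0.08],"jaw": 40}
    - {"slide": [5,-4,1],"dr": [-0.49,-0.75,-0.14],"jaw": 40}
    - {"slide": [9,-5,1],"dr": [-0.61,-1.15,-0.22],"jaw": 40}
    - {"slide": [12,-5,2],"dr": [-0.63,-1.58,-0.29],"jaw": 40}
    - {"slide": [15,-5,3],"dr": [-0.56,-2.01,-0.35],"jaw": 40}
    - {"slide": [18,-3,4],"dr": [-0.39,-2.42,-0.41],"jaw": 40}
    - {"slide": [21,-2,5],"dr": [-0.13,-2.77,-0.46],"jaw": 40}
    - {"slide": [23,1,6],"dr": [0.2,-3.07,-0.49],"jaw": 40}

```text
clock: 6.4
position: [454.9, 48.2, 256.0]
ee_rot: [-0.016, 0.866, 0.117, 0.486]
contact_force: [-1.6, -0.2, -1.7]
gripper_width: 47.7
grasp_force: 62.7
```

```bash
python3 -c "
from plan import *
j=arm.read_state()['joints'];print(j,leanof(j),grasp_pt()[0],fk(j)[0])
rows(np.load('qs.npy')[16:24])
q=np.load('qs.npy')[-1]
ex=np.array([np.cos(np.radians(-8.5)),np.sin(np.radians(-8.5))]);ey=np.array([-ex[1],ex[0]])
for u,z,l in((-120,170,46),(-85,150,42),(-50,125,40),(-25,95,40),(0,67,40)):
    q,cc=ik(*tcp(np.r_[c+u*ex+100*ey,z],-4,l),q); print(u,z,l,q.round(2),round(cc,3))"
```

```text
[-0.03 -0.02 -0.57 -1.61 -0.24 -0.03] (np.float64(60.01674486023143), np.float64(14.551129077604303)) [500.15  59.99 229.01] [453.4   47.78 256.77]
{"slide": [1, 3, 0] , "dr": [0.36, -0.2, -0.09] , "jaw": 40},
{"slide": [2, 6, 0] , "dr": [0.77, -0.31, -0.18] , "jaw": 40},
{"slide": [2, 9, 0] , "dr": [1.18, -0.33, -0.25] , "jaw": 40},
{"slide": [2, 12, 1] , "dr": [1.59, -0.26, -0.32] , "jaw": 40},
{"slide": [1, 15, 2] , "dr": [1.95, -0.11, -0.36] , "jaw": 40},
{"slide": [0, 17, 2] , "dr": [2.27, 0.09, -0.39] , "jaw": 40},
{"slide": [-2, 19, 3] , "dr": [2.53, 0.34, -0.4] , "jaw": 40},
{"slide": [-4, 20, 4] , "dr": [2.73, 0.62, -0.39] , "jaw": 40},
-120 170 46 [-0.06  0.19 -0.8  -3.15 -0.22  1.57] 0.001
-85 150 42 [-0.07  0.27 -0.72 -3.15 -0.17  1.58] 0.081
-50 125 40 [-0.08  0.36 -0.66 -3.15 -0.17  1.58] 0.209
-25 95 40 [-0.08  0.44 -0.6  -3.14 -0.17  1.57] 0.007
0 67 40 [-0.08  0.51 -0.55 -3.09 -0.19  1.53] 0.0
```

Call:
step_arm:
  motion:
    - {"slide": [1,3,0],"dr": [0.36,-0.2,-0.09],"jaw": 40}
    - {"slide": [2,6,0],"dr": [0.77,-0.31,-0.18],"jaw": 40}
    - {"slide": [2,9,0],"dr": [1.18,-0.33,-0.25],"jaw": 40}
    - {"slide": [2,12,1],"dr": [1.59,-0.26,-0.32],"jaw": 40}
    - {"slide": [1,15,2],"dr": [1.95,-0.11,-0.36],"jaw": 40}
    - {"slide": [0,17,2],"dr": [2.27,0.09,-0.39],"jaw": 40}
    - {"slide": [-2,19,3],"dr": [2.53,0.34,-0.4],"jaw": 40}
    - {"slide": [-4,20,4],"dr": [2.73,0.62,-0.39],"jaw": 40}

```text
clock: 7.4
position: [457.3, 68.1, 261.0]
ee_rot: [0.048, 0.892, -0.063, 0.444]
contact_force: [0.3, 0.8, -1.7]
gripper_width: 47.7
grasp_force: 62.6
```

```bash
cat > p2.py <<'E'
from plan import *
import sys
q=arm.read_state()['joints'];print(q,leanof(q),grasp_pt()[0])
ex=np.array([np.cos(np.radians(-8.5)),np.sin(np.radians(-8.5))]);ey=np.array([-ex[1],ex[0]])
def GY(u,z,l,yaw,v): return tcp(np.r_[c+u*ex+v*ey,z],yaw,l)
if __name__=='__main__':
    ts=[]
    for u,z,l in((-140,200,50),(-125,175,47),(-110,160,46),(-90,150,45),(-75,140,44),(-60,130,44),(-60,130,44),(-60,130,44)):
        T=GY(u,z,l,-4,100);q,cc=ik(*T,q); print(u,q.round(2),round(cc,3)); ts.append(q)
    rows(ts)
E
python3 p2.py
```

```text
[-0.21 -0.02 -0.89 -3.08 -0.24  1.61] (np.float64(53.32922996978401), np.float64(-11.137187456623078)) [499.78  59.77 228.72]
-140 [-0.06  0.11 -0.84 -3.15 -0.26  1.57] 0.005
-125 [-0.06  0.18 -0.81 -3.15 -0.24  1.57] 0.001
-110 [-0.07  0.23 -0.79 -3.15 -0.25  1.57] 0.0
-90 [-0.07  0.27 -0.75 -3.14 -0.23  1.57] 0.0
-75 [-0.07  0.3  -0.71 -3.13 -0.21  1.56] 0.0
-60 [-0.08  0.34 -0.69 -3.12 -0.23  1.56] 0.0
-60 [-0.08  0.34 -0.69 -3.12 -0.23  1.56] 0.0
-60 [-0.08  0.34 -0.69 -3.12 -0.23  1.56] 0.0
{"slide": [4, 66, 30] , "dr": [-0.75, 0.38, 0.08] , "jaw": 40},
{"slide": [12, 68, 58] , "dr": [-0.74, 0.76, 0.06] , "jaw": 40},
{"slide": [15, 69, 79] , "dr": [-0.73, 0.88, 0.05] , "jaw": 40},
{"slide": [10, 70, 101] , "dr": [-0.72, 1.01, 0.04] , "jaw": 40},
{"slide": [8, 71, 119] , "dr": [-0.72, 1.13, 0.04] , "jaw": 40},
{"slide": [7, 71, 137] , "dr": [-0.72, 1.13, 0.04] , "jaw": 40},
{"slide": [7, 71, 137] , "dr": [-0.72, 1.13, 0.04] , "jaw": 40},
{"slide": [7, 71, 137] , "dr": [-0.72, 1.13, 0.04] , "jaw": 40},
```

Call:
step_arm:
  motion:
    - {"slide": [2,35,15],"dr": [-0.4,0.2,0.04],"jaw": 40}
    - {"slide": [6,67,40],"dr": [-0.75,0.5,0.07],"jaw": 40}
    - {"slide": [14,69,68],"dr": [-0.74,0.8,0.06],"jaw": 40}
    - {"slide": [15,69,82],"dr": [-0.73,0.9,0.05],"jaw": 40}
    - {"slide": [10,70,101],"dr": [-0.72,1.01,0.04],"jaw": 40}
    - {"slide": [8,71,119],"dr": [-0.72,1.13,0.04],"jaw": 40}
    - {"slide": [7,71,137],"dr": [-0.72,1.13,0.04],"jaw": 40}
    - {"slide": [7,71,137],"dr": [-0.72,1.13,0.04],"jaw": 40}

```text
clock: 8.4
position: [572.7, 117.5, 168.3]
ee_rot: [0.032, 0.926, -0.012, 0.375]
contact_force: [-0.8, -0.5, -1.3]
gripper_width: 48.0
grasp_force: 62.6
```

```bash
python3 -c "
from p2 import *
save('wrist','w4.png');save('top','top4.png');save('side','side4.png')
w=cv2.imread('pics/w4.png'); t=cv2.imread('pics/top4.png')[90:230,180:370]; s=cv2.imread('pics/side4.png')[140:280,170:360]
a=cv2.resize(np.vstack([t,s]),None,fx=1.5,fy=1.5); cv2.imwrite('pics/v4.png',cv2.resize(np.hstack([w,a]),None,fx=.94,fy=.94))
KV=cam('wrist'); f=lambda u,v,z:proj('wrist',np.r_[mv.c+u*ex+v*ey,z],KV).round()
import mv
print('front corners groove',f(-100,70,41),f(-100,130,41),f(-100,100,30),f(-105,163,41))
print([proj('top',np.r_[c+u*ex+v*ey,41]).round() for u,v in((-105,163),(-105,-163))])
ts=[]
for u,z,l in((-40,110,42),(-22,92,41),(-8,77,40),(0,70,40),(0,67,40)):
    T=GY(u,z,l,-4,100);q,cc=ik(*T,q); print(u,q.round(2),round(cc,3)); ts.append(q)
rows(ts)"
```

```text
[-0.08  0.34 -0.68 -3.11 -0.22  1.55] (np.float64(44.125568225654554), np.float64(-3.893072477536261)) [610.25 114.96 129.52]
front corners groove [220.  86.] [347.  94.] [284.  74.] [418.  90.]
[array([212., 196.]), array([326., 213.])]
-40 [-0.08  0.4  -0.64 -3.11 -0.2   1.55] 0.0
-22 [-0.08  0.45 -0.6  -3.1  -0.19  1.54] 0.0
-8 [-0.08  0.49 -0.56 -3.09 -0.18  1.53] 0.0
0 [-0.08  0.51 -0.55 -3.09 -0.18  1.53] 0.0
0 [-0.08  0.51 -0.55 -3.09 -0.19  1.53] 0.0
{"slide": [-2, -2, 28] , "dr": [0.01, 0.27, 0.0] , "jaw": 40},
{"slide": [-3, -4, 54] , "dr": [0.01, 0.39, 0.0] , "jaw": 40},
{"slide": [-4, -5, 74] , "dr": [0.01, 0.52, 0.0] , "jaw": 40},
{"slide": [-5, -5, 85] , "dr": [0.01, 0.52, 0.0] , "jaw": 40},
{"slide": [-3, -5, 87] , "dr": [0.01, 0.52, 0.0] , "jaw": 40},
```

View pics/v4.png

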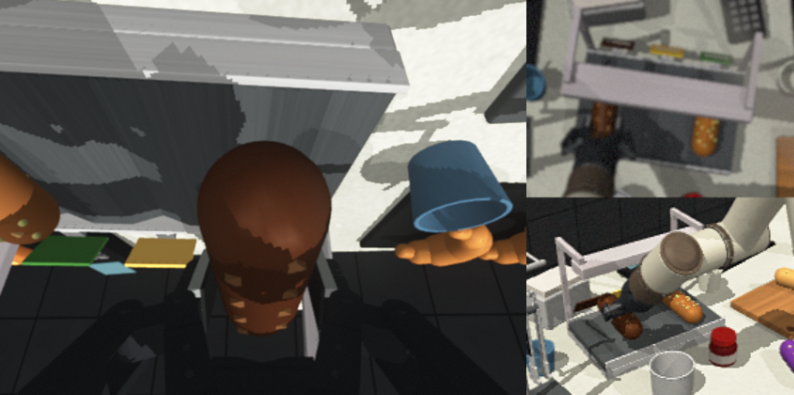

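The wrist view shows the rye loaf over its groove. The rack's front-left corner is seen at (423,90) against a predicted (418,90), so the rack pose holds to about 2 mm. The green and yellow cards are to the left of the loaf, as they should be.

Call:
step_arm:
  motion:
    - {"slide": [-1,-1,14],"dr": [0,0.15,0],"jaw": 40}
    - {"slide": [-2,-2,28],"dr": [0,0.27,0],"jaw": 40}
    - {"slide": [-3,-4,42],"dr": [0,0.34,0],"jaw": 40}
    - {"slide": [-3,-4,54],"dr": [0,0.39,0],"jaw": 40}
    - {"slide": [-4,-5,64],"dr": [0,0.46,0],"jaw": 40}
    - {"slide": [-4,-5,74],"dr": [0,0.52,0],"jaw": 40}
    - {"slide": [-5,-5,80],"dr": [0,0.52,0],"jaw": 40}
    - {"slide": [-5,-5,83],"dr": [0,0.52,0],"jaw": 40}

```text
clock: 9.55
position: [633.1, 109.0, 113.3]
ee_rot: [0.032, 0.939, -0.011, 0.342]
contact_force: [-3.6, 1.7, 5.8]
gripper_width: 48.0
grasp_force: 63.2
```

```bash
python3 -c "
from p2 import *
ts=[]
for u,z,l in((0,68.5,39),(0,67,38.5),(0,67,38.2)):
    T=GY(u,z,l,-5,100);q,cc=ik(*T,q); print(u,q.round(2),round(cc,3)); ts.append(q)
rows(ts)"
```

```text
[-0.08  0.5  -0.54 -3.08 -0.17  1.52] (np.float64(40.06051940860556), np.float64(-3.8316646899578544)) [667.74 106.7   71.98]
0 [-0.08  0.51 -0.56 -3.15 -0.18  1.57] 0.002
0 [-0.08  0.51 -0.56 -3.15 -0.17  1.57] 0.006
0 [-0.08  0.51 -0.56 -3.15 -0.17  1.57] 0.021
{"slide": [1, 0, 3] , "dr": [0.07, 0.13, 0.1] , "jaw": 40},
{"slide": [2, 0, 4] , "dr": [0.07, 0.17, 0.1] , "jaw": 40},
{"slide": [2, 0, 4] , "dr": [0.07, 0.17, 0.1] , "jaw": 40},
```

Call:
step_arm:
  motion:
    - {"slide": [0.5,0,1],"dr": [0.03,0.06,0.05],"jaw": 40}
    - {"slide": [1,0,2],"dr": [0.05,0.12,0.1],"jaw": 40}
    - {"slide": [1.5,0,3],"dr": [0.05,0.15,0.1],"jaw": 40}
    - {"slide": [2,0,3.5],"dr": [0.05,0.16,0.1],"jaw": 40}
    - {"slide": [2,0,4],"dr": [0.05,0.16,0.1],"jaw": 40}
    - {"slide": [2,0,4.5],"dr": [0.05,0.16,0.1],"jaw": 40}
    - {"slide": [2,0,5],"dr": [0.05,0.16,0.1],"jaw": 40}
    - {"slide": [2,0,5],"dr": [0.05,0.16,0.1],"jaw": 40}

```text
clock: 10.55
position: [636.3, 108.9, 110.7]
ee_rot: [0.041, 0.941, -0.012, 0.335]
contact_force: [-0.5, 3.1, 6.7]
gripper_width: 47.9
grasp_force: 62.7
```

```bash
python3 -c "
from p2 import *"
```

```text
[-0.08  0.51 -0.54 -3.13 -0.17  1.55] (np.float64(39.12771331212962), np.float64(-4.467252931406901)) [670.23 106.22  68.86]
```

Call:
step_arm:
  motion:
    - {"slide": [0.8,0,0.8],"dr": [0,0,0],"jaw": 40}
    - {"slide": [1.5,0,1.5],"dr": [0,0,0],"jaw": 40}
    - {"slide": [1.5,0,1.5],"dr": [0,0,0],"jaw": 46}
    - {"slide": [1.5,0,1.5],"dr": [0,0,0],"jaw": 48}
    - {"slide": [1.5,0,1.5],"dr": [0,0,0],"jaw": 50}
    - {"slide": [1.5,0,1.5],"dr": [0,0,0],"jaw": 53}
    - {"slide": [1.5,0,1.5],"dr": [0,0,0],"jaw": 58}
    - {"slide": [1.5,0,1.5],"dr": [0,0,0],"jaw": 64}

```text
clock: 11.55
position: [633.8, 108.5, 105.1]
ee_rot: [0.04, 0.943, -0.012, 0.331]
contact_force: [-0.7, -0.1, -0.2]
gripper_width: 64.1
grasp_force: 0.0
```

```bash
cat > p3.py <<'E'
from p2 import *
# retreat along tool axis, to a high spot in front
ts=[]
for u,z,l in((-15,86,39),(-40,120,41),(-75,150,44),(-110,180,46),(-150,220,50)):
    T=GY(u,z,l,-4,100);q,cc=ik(*T,q); print(u,q.round(2),round(cc,3)); ts.append(q)
for T in ((480,-20,230),(460,-100,230),(450,-170,230)):
    q,cc=ik(*tcp(T,0,50),q); print(q.round(2),round(cc,3)); ts.append(q)
rows(ts,jaw=64)
for p,y,l in (((503,-302.5,140),0,47),((503,-302.5,57),0,45),((517,-420,140),13,47),((517,-420,57),13,45)):
    q,cc=ik(*tcp(p,y,l),q); print(p,q.round(2),round(cc,3))
E
python3 p3.py
```

```text
[-0.08  0.52 -0.55 -3.13 -0.17  1.55] (np.float64(38.63492746056518), np.float64(-4.495906662907177)) [667.42 105.87  62.96]
-15 [-0.08  0.46 -0.59 -3.15 -0.17  1.58] 0.038
-40 [-0.08  0.38 -0.64 -3.15 -0.17  1.58] 0.036
-75 [-0.07  0.28 -0.7  -3.13 -0.18  1.56] 0.0
-110 [-0.07  0.18 -0.77 -3.15 -0.18  1.57] 0.0
-150 [-0.06  0.05 -0.83 -3.15 -0.19  1.57] 0.008
[-0.14 -0.04 -0.6  -1.55 -0.17  0.05] 6.141
[-0.08 -0.08 -0.63 -0.9  -0.17 -0.63] 1.508
[-0.24 -0.06 -0.59 -0.81 -0.25 -0.62] 0.0
{"slide": [-2, 1, -27] , "dr": [0.01, -0.13, -0.1] , "jaw": 64},
{"slide": [-2, 3, -69] , "dr": [-0.0, -0.38, -0.1] , "jaw": 64},
{"slide": [9, 5, -114] , "dr": [-0.04, -0.67, -0.1] , "jaw": 64},
{"slide": [19, 7, -159] , "dr": [-0.05, -0.92, -0.1] , "jaw": 64},
{"slide": [29, 10, -215] , "dr": [-0.09, -1.42, -0.1] , "jaw": 64},
{"slide": [51, -148, -229] , "dr": [-0.84, -2.49, -0.46] , "jaw": 64},
{"slide": [56, -230, -245] , "dr": [-0.89, -1.72, -0.49] , "jaw": 64},
{"slide": [57, -296, -251] , "dr": [-0.4, -1.42, -0.45] , "jaw": 64},
(503, -302.5, 140) [-0.64  0.3  -0.34 -1.15 -0.5   0.  ] 0.0
(503, -302.5, 57) [-0.7   0.46 -0.35 -1.36 -0.49  0.31] 0.0
(517, -420, 140) [-0.82  0.48 -0.05 -1.01 -0.85  0.11] 0.0
(517, -420, 57) [-0.82  0.6  -0.08 -1.08 -0.77  0.24] 0.0
```

Call:
step_arm:
  motion:
    - {"slide": [-1,0,-12],"dr": [0,-0.06,0],"jaw": 70}
    - {"slide": [-2,1,-28],"dr": [0,-0.13,-0.05],"jaw": 75}
    - {"slide": [-2,2,-50],"dr": [0,-0.25,-0.1],"jaw": 80}
    - {"slide": [-2,3,-72],"dr": [0,-0.38,-0.1],"jaw": 85}
    - {"slide": [9,5,-114],"dr": [-0.04,-0.67,-0.1],"jaw": 85}
    - {"slide": [19,7,-159],"dr": [-0.05,-0.92,-0.1],"jaw": 85}
    - {"slide": [29,10,-212],"dr": [-0.09,-1.42,-0.1],"jaw": 85}
    - {"slide": [29,10,-215],"dr": [-0.09,-1.42,-0.1],"jaw": 85}

```text
clock: 12.55
position: [474.9, 131.7, 257.9]
ee_rot: [0.03, 0.904, -0.012, 0.425]
contact_force: [0.2, -0.3, 0.2]
gripper_width: 84.7
grasp_force: 0.0
```

```bash
cat > p4.py <<'E'
from p2 import *
t=save('top','top5.png');w=save('wrist','w5.png')
KV=cam('wrist'); f=lambda u,v,z:proj('wrist',np.r_[c+u*ex+v*ey,z],KV).round()
print('loaf pred top',[proj('top',np.r_[c+u*ex+100*ey,57]).round() for u in(-75,0)],'wrist ends',f(-75,100,57),f(75,100,57), f(0,75,57),f(0,125,57))
a=blob=None
from tri import blob
a=blob(w,(100,20,460,330),(0,90,0),(16,255,130)); print(a[0],a[1],a[2])
kin.HI[4]=-.25; qs=[]; N=16
for k in range(1,N+1):
    a=k/N; T=tcp(np.array((500,110,235))*(1-a)+np.array((480,-230,230))*a,-4*(1-a)+10*a,47)
    q,cc=ikfix(*T,-3.1+a*2.1,q); qs.append(q)
    if k%2==0: print(q.round(2),round(cc,2),np.round(leanof(q)),(fk(q)[0]+54*fk(q)[1].as_matrix()[:,2]).round())
np.save('qs2.npy',qs); rows(qs[:8],jaw=85)
E
python3 p4.py
```

```text
[-0.06  0.04 -0.84 -3.15 -0.19  1.57] (np.float64(50.35871394748675), np.float64(-3.4984730045668524)) [516.39 129.18 223.44]
loaf pred top [array([235., 188.]), array([240., 162.])] wrist ends [270. 109.] [264. 184.] [243. 153.] [289. 155.]
[268.08 156.31] ((268.5, 157.0), (106.0, 51.0), 90.0) 4473
[-0.22 -0.03 -0.84 -2.84 -0.25  1.38] 0.16 [57. -7.] [498.  68. 234.]
[-0.3  -0.04 -0.79 -2.58 -0.25  1.18] 0.27 [59. -8.] [495.  25. 233.]
[-0.36 -0.04 -0.72 -2.31 -0.25  0.96] 0.36 [61. -9.] [493. -17. 233.]
[-0.4  -0.04 -0.66 -2.05 -0.25  0.73] 0.41 [62. -8.] [490. -60. 232.]
[-0.46 -0.02 -0.61 -1.79 -0.34  0.51] 0.4 [62. -5.] [ 488. -102.  231.]
[-0.53  0.02 -0.54 -1.52 -0.49  0.3 ] 0.28 [61.  2.] [ 485. -145.  231.]
[-0.56  0.07 -0.45 -1.26 -0.59  0.07] 0.12 [56.  7.] [ 482. -187.  230.]
[-0.55  0.1  -0.37 -1.   -0.64 -0.15] 0.01 [49. 10.] [ 480. -230.  230.]
{"slide": [7, -39, -21] , "dr": [0.3, -0.67, -0.08] , "jaw": 85},
{"slide": [9, -59, -21] , "dr": [0.4, -0.83, -0.15] , "jaw": 85},
{"slide": [10, -80, -20] , "dr": [0.48, -0.99, -0.21] , "jaw": 85},
{"slide": [11, -101, -20] , "dr": [0.55, -1.12, -0.28] , "jaw": 85},
{"slide": [12, -122, -19] , "dr": [0.58, -1.24, -0.34] , "jaw": 85},
{"slide": [13, -143, -19] , "dr": [0.6, -1.32, -0.41] , "jaw": 85},
{"slide": [13, -165, -19] , "dr": [0.6, -1.38, -0.47] , "jaw": 85},
{"slide": [14, -186, -18] , "dr": [0.57, -1.4, -0.53] , "jaw": 85},
```

Call:
step_arm:
  motion:
    - {"slide": [7,-39,-21],"dr": [0.3,-0.67,-0.08],"jaw": 85}
    - {"slide": [9,-59,-21],"dr": [0.4,-0.83,-0.15],"jaw": 85}
    - {"slide": [10,-80,-20],"dr": [0.48,-0.99,-0.21],"jaw": 85}
    - {"slide": [11,-101,-20],"dr": [0.55,-1.12,-0.28],"jaw": 85}
    - {"slide": [12,-122,-19],"dr": [0.58,-1.24,-0.34],"jaw": 85}
    - {"slide": [13,-143,-19],"dr": [0.6,-1.32,-0.41],"jaw": 85}
    - {"slide": [13,-165,-19],"dr": [0.6,-1.38,-0.47],"jaw": 85}
    - {"slide": [14,-186,-18],"dr": [0.57,-1.4,-0.53],"jaw": 85}

```text
clock: 13.65
position: [444.4, -54.2, 255.1]
ee_rot: [0.012, 0.859, -0.066, 0.507]
contact_force: [-0.4, 1.0, -0.2]
gripper_width: 84.6
grasp_force: 0.0
```

```bash
python3 -c "
from plan import *
j=arm.read_state()['joints'];print(j,leanof(j))
rows(np.load('qs2.npy')[8:],jaw=85)"
```

```text
[-0.4  -0.03 -0.66 -2.04 -0.25  0.72] (np.float64(61.478805775215996), np.float64(-8.29761025566533))
{"slide": [0, -21, -1] , "dr": [-0.08, -0.05, -0.05] , "jaw": 85},
{"slide": [3, -44, 1] , "dr": [-0.4, -0.14, -0.07] , "jaw": 85},
{"slide": [5, -68, 3] , "dr": [-0.75, -0.13, -0.09] , "jaw": 85},
{"slide": [6, -92, 5] , "dr": [-1.1, -0.01, -0.13] , "jaw": 85},
{"slide": [6, -116, 7] , "dr": [-1.42, 0.22, -0.18] , "jaw": 85},
{"slide": [5, -139, 9] , "dr": [-1.7, 0.54, -0.26] , "jaw": 85},
{"slide": [4, -161, 12] , "dr": [-1.9, 0.94, -0.35] , "jaw": 85},
{"slide": [2, -183, 14] , "dr": [-2.0, 1.4, -0.48] , "jaw": 85},
```

Call:
step_arm:
  motion:
    - {"slide": [0,-21,-1],"dr": [-0.08,-0.05,-0.05],"jaw": 85}
    - {"slide": [3,-44,1],"dr": [-0.4,-0.14,-0.07],"jaw": 85}
    - {"slide": [5,-68,3],"dr": [-0.75,-0.13,-0.09],"jaw": 85}
    - {"slide": [6,-92,5],"dr": [-1.1,0,-0.13],"jaw": 85}
    - {"slide": [6,-116,7],"dr": [-1.42,0.22,-0.18],"jaw": 85}
    - {"slide": [5,-139,9],"dr": [-1.7,0.54,-0.26],"jaw": 85}
    - {"slide": [4,-161,12],"dr": [-1.9,0.94,-0.35],"jaw": 85}
    - {"slide": [2,-183,14],"dr": [-2.0,1.4,-0.48],"jaw": 85}

```text
clock: 14.65
position: [439.2, -237.6, 264.7]
ee_rot: [-0.08, 0.906, 0.039, 0.414]
contact_force: [0.0, 0.0, -0.5]
gripper_width: 85.0
grasp_force: 0.0
```

```bash
cat > p5.py <<'E'
from plan import *
q=arm.read_state()['joints'];print(q,leanof(q),grasp_pt()[0])
g=np.array((517,-420,57.)); z=frame(13,45)[:,2]
ts=[]; g0=grasp_pt()[0]
for k in range(1,7):
    a=k/6; T=tcp(g0*(1-a)+(g-110*z)*a,10+3*a,49-4*a); q,cc=ik(*T,q); ts.append(q)
print(q.round(2),cc); rows(ts,jaw=85)
E
python3 p5.py
```

```text
[-0.55  0.1  -0.37 -0.99 -0.65 -0.16] (np.float64(49.11756231070995), np.float64(10.410215743548957)) [ 479.4  -230.21  229.37]
[-0.92  0.45 -0.11 -0.97 -0.9   0.17] 3.5859097731276443e-28
{"slide": [19, -33, 1] , "dr": [-0.01, 0.1, -0.05] , "jaw": 85},
{"slide": [38, -66, 2] , "dr": [-0.05, 0.18, -0.09] , "jaw": 85},
{"slide": [58, -100, 3] , "dr": [-0.1, 0.26, -0.13] , "jaw": 85},
{"slide": [77, -133, 4] , "dr": [-0.15, 0.35, -0.17] , "jaw": 85},
{"slide": [96, -166, 4] , "dr": [-0.19, 0.43, -0.22] , "jaw": 85},
{"slide": [116, -199, 5] , "dr": [-0.24, 0.52, -0.26] , "jaw": 85},
```

Call:
step_arm:
  motion:
    - {"slide": [19,-33,1],"dr": [0,0.1,-0.05],"jaw": 85}
    - {"slide": [38,-66,2],"dr": [-0.05,0.18,-0.09],"jaw": 85}
    - {"slide": [58,-100,3],"dr": [-0.1,0.26,-0.13],"jaw": 85}
    - {"slide": [77,-133,4],"dr": [-0.15,0.35,-0.17],"jaw": 85}
    - {"slide": [96,-166,4],"dr": [-0.19,0.43,-0.22],"jaw": 85}
    - {"slide": [116,-199,5],"dr": [-0.24,0.52,-0.26],"jaw": 85}
    - {"slide": [116,-199,5],"dr": [-0.24,0.52,-0.26],"jaw": 85}
    - {"slide": [116,-199,5],"dr": [-0.24,0.52,-0.26],"jaw": 85}

```text
clock: 15.65
position: [403.4, -444.6, 173.0]
ee_rot: [-0.105, 0.917, 0.044, 0.381]
contact_force: [0.5, 0.8, -0.7]
gripper_width: 85.0
grasp_force: 0.0
```

```bash
cat > p6.py <<'E'
from plan import *; from tri import blob
j=arm.read_state()['joints'];print(j,leanof(j),grasp_pt()[0])
KV=cam('wrist'); w=save('wrist','w6.png')
y=np.radians(13);d=np.array([np.cos(y),np.sin(y),0])
print('pred',[proj('wrist',np.array((517,-420,47))+a*d,KV).round() for a in(-75,0,75)])
h=cv2.cvtColor(cv2.medianBlur(w,5),cv2.COLOR_BGR2HSV); c0=proj('wrist',(517,-420,47),KV).astype(int)
print([h[c0[1],x].tolist() for x in range(c0[0]-72,c0[0]+73,8)])
E
python3 p6.py
```

```text
[-0.93  0.45 -0.11 -0.97 -0.9   0.18] (np.float64(45.15374039359702), np.float64(13.045154815121936)) [ 440.71 -435.91  134.89]
pred [array([276., 148.]), array([277., 205.]), array([277., 239.])]
[[14, 144, 200], [14, 144, 200], [14, 145, 199], [14, 146, 198], [14, 147, 154], [13, 144, 117], [15, 148, 140], [16, 149, 204], [17, 143, 232], [19, 136, 242], [20, 130, 247], [20, 129, 249], [27, 56, 251], [19, 135, 243], [14, 152, 176], [14, 154, 174], [14, 152, 174], [14, 150, 173], [14, 151, 176]]
```

```bash
cat > p7.py <<'E'
from plan import *
w=cv2.imread('pics/w6.png'); KV=cam('wrist')
h=cv2.cvtColor(cv2.medianBlur(w,5),cv2.COLOR_BGR2HSV).astype(int)
m=((h[...,2]>205)&(h[...,0]>14)).astype(np.uint8); m[:,:200]=0;m[:,360:]=0;m[:100]=0;m[275:]=0
n,l,st,ce=cv2.connectedComponentsWithStats(m);i=1+np.argmax(st[1:,4]);p=np.argwhere(l==i); print(st[i])
pts=[]
for v in range(145,250,10):
    q=p[p[:,0]==v][:,1]
    if len(q): P=onz('wrist',(q.min()+q.max())/2,v,47,KV); e=[onz('wrist',x,v,47,KV) for x in(q.min(),q.max())]; print(v,q.min(),q.max(),P.round(1),np.linalg.norm(e[0]-e[1]).round(1)); pts.append(P)
pts=np.array(pts); k=np.polyfit(pts[:,0],pts[:,1],1); print('yaw',np.degrees(np.arctan(k[0])),'y at 517',np.polyval(k,517))
print('rows',[proj('wrist',np.array((517+a*.974,-417+a*.225,47+b)),KV)[1] for a,b in((-75,0),(-68,-17),(68,17),(60,22))])
E
python3 p7.py
```

```text
[ 259  157   85   99 4672]
165 285 315 [ 459.3 -417.3   47. ] 19.3
175 265 318 [ 472.1 -419.5   47. ] 36.0
185 259 317 [ 485.5 -418.5   47. ] 41.6
195 259 316 [ 500.  -415.1   47. ] 43.3
205 261 313 [ 516.3 -411.3   47. ] 42.0
215 262 311 [ 534.8 -407.    47. ] 42.2
225 269 328 [ 553.4 -390.8   47. ] 54.5
235 270 330 [ 577.2 -382.3   47. ] 59.7
245 266 303 [ 609.3 -390.2   47. ] 39.9
yaw 14.566029480799601 y at 517 -407.3964757613381
rows [np.float64(147.0706954485875), np.float64(132.11967037507512), np.float64(251.76500376315485), np.float64(254.11286486588415)]
```

```bash
python3 -c "
from mv import *
rel(tcp((517,-415,57),13,45))"
```

```text
slide [-0.0, 2.9, 111.3] dr [0.002, 0.021, 0.008]
```

Call:
step_arm:
  motion:
    - {"slide": [0,3,35],"dr": [0,0,0],"jaw": 85}
    - {"slide": [0,3,65],"dr": [0,0,0],"jaw": 85}
    - {"slide": [0,3,92],"dr": [0,0,0],"jaw": 85}
    - {"slide": [0,3,111],"dr": [0,0,0],"jaw": 85}
    - {"slide": [0,3,111],"dr": [0,0,0],"jaw": 70}
    - {"slide": [0,3,111],"dr": [0,0,0],"jaw": 60}
    - {"slide": [0,3,111],"dr": [0,0,0],"jaw": 45}
    - {"slide": [0,3,111],"dr": [0,0,0],"jaw": 40}

```text
clock: 16.7
position: [479.0, -424.8, 97.1]
ee_rot: [-0.105, 0.917, 0.042, 0.382]
contact_force: [-1.6, -0.3, 3.3]
gripper_width: 47.7
grasp_force: 61.8
```

```bash
cat > p8.py <<'E'
from plan import *
q=arm.read_state()['joints'];g0=grasp_pt()[0];print(q,leanof(q),g0)
ts=[]
for k in range(1,4):
    q,cc=ik(*tcp(g0+[-5*k,0,35*k],13,45+k),q); ts.append(q)
g1=g0+[-15,0,105]
for k in range(1,6):
    a=k/6; q,cc=ik(*tcp(g1*(1-a)+np.array((480,-230,225))*a,13-3*a,48+a),q); ts.append(q)
print(q.round(2),cc); rows(ts)
E
python3 p8.py
```

```text
[-0.82  0.59 -0.08 -1.08 -0.77  0.25] (np.float64(45.21253076153633), np.float64(12.797097936612271)) [ 516.37 -416.31   59.1 ]
[-0.62  0.16 -0.33 -1.02 -0.68 -0.07] 2.2095772201893202e-23
{"slide": [-21, 1, -28] , "dr": [-0.02, -0.1, 0.02] , "jaw": 40},
{"slide": [-41, 2, -56] , "dr": [-0.02, -0.22, 0.02] , "jaw": 40},
{"slide": [-62, 3, -84] , "dr": [-0.02, -0.35, 0.02] , "jaw": 40},
{"slide": [-71, 34, -89] , "dr": [0.03, -0.37, 0.06] , "jaw": 40},
{"slide": [-81, 66, -94] , "dr": [0.07, -0.39, 0.11] , "jaw": 40},
{"slide": [-90, 97, -98] , "dr": [0.12, -0.41, 0.15] , "jaw": 40},
{"slide": [-100, 128, -103] , "dr": [0.17, -0.43, 0.19] , "jaw": 40},
{"slide": [-110, 160, -108] , "dr": [0.21, -0.45, 0.23] , "jaw": 40},
```

Call:
step_arm:
  motion:
    - {"slide": [-20,1,-28],"dr": [0,-0.1,0],"jaw": 40}
    - {"slide": [-41,2,-56],"dr": [0,-0.22,0],"jaw": 40}
    - {"slide": [-62,3,-84],"dr": [0,-0.35,0.02],"jaw": 40}
    - {"slide": [-71,34,-89],"dr": [0.03,-0.37,0.06],"jaw": 40}
    - {"slide": [-81,66,-94],"dr": [0.07,-0.39,0.11],"jaw": 40}
    - {"slide": [-90,97,-98],"dr": [0.12,-0.41,0.15],"jaw": 40}
    - {"slide": [-100,128,-103],"dr": [0.17,-0.43,0.19],"jaw": 40}
    - {"slide": [-110,160,-108],"dr": [0.21,-0.45,0.23],"jaw": 40}

```text
clock: 17.7
position: [443.3, -266.7, 249.8]
ee_rot: [-0.083, 0.907, 0.039, 0.411]
contact_force: [0.0, 0.2, -0.2]
gripper_width: 47.8
grasp_force: 62.0
```

```bash
cat > p9.py <<'E'
from p2 import *
kin.HI[4]=-.25; qs=[]; N=16; j40=q[3]; g0=grasp_pt()[0]
g1=np.r_[c-140*ex,210]
for k in range(1,N+1):
    a=k/N; T=tcp(g0*(1-a)+g1*a,12*(1-a)-8.5*a,48)
    q,cc=ikfix(*T,j40+a*(-2.95-j40),q); qs.append(q)
    if k%2==0: print(q.round(2),round(cc,2),np.round(leanof(q)),(fk(q)[0]+54*fk(q)[1].as_matrix()[:,2]).round())
np.save('qs3.npy',qs); rows(qs[:8])
E
python3 p9.py
```

```text
[-0.61  0.16 -0.33 -1.02 -0.69 -0.08] (np.float64(48.7465479966587), np.float64(10.615163996603945)) [ 483.2  -259.21  214.15]
[-0.64  0.14 -0.4  -1.26 -0.65  0.14] 0.07 [55.  8.] [ 487. -223.  213.]
[-0.62  0.1  -0.49 -1.5  -0.56  0.34] 0.2 [60.  2.] [ 491. -187.  213.]
[-0.58  0.07 -0.57 -1.74 -0.44  0.54] 0.31 [61. -4.] [ 495. -151.  212.]
[-0.51  0.04 -0.63 -1.98 -0.32  0.73] 0.34 [ 61. -10.] [ 499. -116.  212.]
[-0.46  0.03 -0.68 -2.23 -0.25  0.92] 0.3 [ 59. -13.] [503. -80. 211.]
[-0.42  0.03 -0.74 -2.47 -0.25  1.12] 0.22 [ 58. -14.] [507. -44. 211.]
[-0.36  0.03 -0.8  -2.71 -0.25  1.3 ] 0.13 [ 55. -14.] [511.  -8. 210.]
[-0.28  0.04 -0.85 -2.95 -0.25  1.47] 0.05 [ 53. -13.] [515.  28. 210.]
{"slide": [0, 18, 4] , "dr": [0.04, -0.43, -0.03] , "jaw": 40},
{"slide": [0, 37, 9] , "dr": [0.28, -0.81, 0.07] , "jaw": 40},
{"slide": [-1, 56, 13] , "dr": [0.58, -1.11, 0.16] , "jaw": 40},
{"slide": [-3, 76, 18] , "dr": [0.91, -1.32, 0.25] , "jaw": 40},
{"slide": [-5, 96, 23] , "dr": [1.26, -1.45, 0.34] , "jaw": 40},
{"slide": [-8, 116, 27] , "dr": [1.6, -1.49, 0.43] , "jaw": 40},
{"slide": [-12, 136, 32] , "dr": [1.91, -1.45, 0.52] , "jaw": 40},
{"slide": [-16, 155, 37] , "dr": [2.19, -1.33, 0.62] , "jaw": 40},
```

Call:
step_arm:
  motion:
    - {"slide": [0,18,4],"dr": [0.04,-0.43,-0.03],"jaw": 40}
    - {"slide": [0,37,9],"dr": [0.28,-0.81,0.07],"jaw": 40}
    - {"slide": [-1,56,13],"dr": [0.58,-1.11,0.16],"jaw": 40}
    - {"slide": [-3,76,18],"dr": [0.91,-1.32,0.25],"jaw": 40}
    - {"slide": [-5,96,23],"dr": [1.26,-1.45,0.34],"jaw": 40}
    - {"slide": [-8,116,27],"dr": [1.6,-1.49,0.43],"jaw": 40}
    - {"slide": [-12,136,32],"dr": [1.91,-1.45,0.52],"jaw": 40}
    - {"slide": [-16,155,37],"dr": [2.19,-1.33,0.62],"jaw": 40}

```text
clock: 18.7
position: [452.5, -107.6, 237.3]
ee_rot: [0.024, 0.864, -0.075, 0.498]
contact_force: [0.3, 0.5, -1.1]
gripper_width: 48.0
grasp_force: 62.0
```

```bash
python3 -c "
from p2 import *
rows(np.load('qs3.npy')[8:])"
```

```text
[-0.51  0.04 -0.63 -1.98 -0.32  0.72] (np.float64(60.4790004156141), np.float64(-10.16000291473734)) [ 498.76 -115.92  210.65]
{"slide": [-4, 20, -1] , "dr": [0.22, 0.16, 0.06] , "jaw": 40},
{"slide": [-6, 38, -2] , "dr": [0.29, 0.23, 0.14] , "jaw": 40},
{"slide": [-7, 56, -3] , "dr": [0.31, 0.31, 0.23] , "jaw": 40},
{"slide": [-10, 74, -4] , "dr": [0.32, 0.41, 0.32] , "jaw": 40},
{"slide": [-12, 92, -5] , "dr": [0.32, 0.52, 0.41] , "jaw": 40},
{"slide": [-14, 110, -6] , "dr": [0.29, 0.66, 0.51] , "jaw": 40},
{"slide": [-17, 127, -7] , "dr": [0.25, 0.8, 0.61] , "jaw": 40},
{"slide": [-19, 145, -8] , "dr": [0.19, 0.96, 0.72] , "jaw": 40},
```

Call:
step_arm:
  motion:
    - {"slide": [-4,20,-1],"dr": [0.22,0.16,0.06],"jaw": 40}
    - {"slide": [-6,38,-2],"dr": [0.29,0.23,0.14],"jaw": 40}
    - {"slide": [-7,56,-3],"dr": [0.31,0.31,0.23],"jaw": 40}
    - {"slide": [-10,74,-4],"dr": [0.32,0.41,0.32],"jaw": 40}
    - {"slide": [-12,92,-5],"dr": [0.32,0.52,0.41],"jaw": 40}
    - {"slide": [-14,110,-6],"dr": [0.29,0.66,0.51],"jaw": 40}
    - {"slide": [-17,127,-7],"dr": [0.25,0.8,0.61],"jaw": 40}
    - {"slide": [-19,145,-8],"dr": [0.19,0.96,0.72],"jaw": 40}

```text
clock: 19.7
position: [471.9, 37.2, 242.4]
ee_rot: [0.078, 0.892, -0.059, 0.442]
contact_force: [0.2, 0.3, -0.9]
gripper_width: 48.1
grasp_force: 62.0
```

```bash
python3 -c "
from p2 import *
ts=[]
for u,z,l in((-125,190,50),(-110,170,48),(-92,155,47),(-74,140,46),(-58,125,45),(-40,107,45),(-24,92,45),(-11,80,45)):
    T=GY(u,z,l,-8.5,0);q,cc=ik(*T,q); print(u,q.round(2),round(cc,3)); ts.append(q)
rows(ts)"
```

```text
[-0.28  0.04 -0.84 -2.93 -0.24  1.45] (np.float64(52.93538318450488), np.float64(-12.610252519510453)) [513.97  27.84 209.88]
-125 [-0.27  0.1  -0.74 -2.7  -0.17  1.21] 0.165
-110 [-0.26  0.16 -0.71 -2.72 -0.17  1.23] 0.122
-92 [-0.26  0.22 -0.68 -2.72 -0.17  1.23] 0.068
-74 [-0.26  0.27 -0.65 -2.73 -0.17  1.24] 0.041
-58 [-0.25  0.32 -0.62 -2.74 -0.17  1.25] 0.027
-40 [-0.26  0.37 -0.6  -2.74 -0.19  1.25] 0.0
-24 [-0.26  0.42 -0.6  -2.81 -0.24  1.32] 0.0
-11 [-0.26  0.46 -0.59 -2.84 -0.27  1.36] 0.0
{"slide": [5, 0, 26] , "dr": [-0.27, 0.22, 0.01] , "jaw": 40},
{"slide": [10, 1, 49] , "dr": [-0.29, 0.5, -0.0] , "jaw": 40},
{"slide": [10, 2, 73] , "dr": [-0.32, 0.65, -0.01] , "jaw": 40},
{"slide": [10, 3, 96] , "dr": [-0.34, 0.79, -0.01] , "jaw": 40},
{"slide": [11, 4, 118] , "dr": [-0.35, 0.93, -0.02] , "jaw": 40},
{"slide": [14, 5, 143] , "dr": [-0.41, 0.98, -0.01] , "jaw": 40},
{"slide": [16, 6, 164] , "dr": [-0.41, 0.98, -0.01] , "jaw": 40},
{"slide": [18, 7, 182] , "dr": [-0.41, 0.98, -0.01] , "jaw": 40},
```

Call:
step_arm:
  motion:
    - {"slide": [5,0,26],"dr": [-0.27,0.22,0],"jaw": 40}
    - {"slide": [10,1,49],"dr": [-0.29,0.5,0],"jaw": 40}
    - {"slide": [10,2,73],"dr": [-0.32,0.65,0],"jaw": 40}
    - {"slide": [10,3,96],"dr": [-0.34,0.79,0],"jaw": 40}
    - {"slide": [11,4,118],"dr": [-0.35,0.93,0],"jaw": 40}
    - {"slide": [14,5,143],"dr": [-0.41,0.98,0],"jaw": 40}
    - {"slide": [16,6,164],"dr": [-0.41,0.98,0],"jaw": 40}
    - {"slide": [18,7,178],"dr": [-0.41,0.98,0],"jaw": 40}

```text
clock: 20.7
position: [601.9, 14.0, 119.9]
ee_rot: [0.069, 0.921, -0.028, 0.382]
contact_force: [-0.6, 0.9, -1.4]
gripper_width: 47.3
grasp_force: 62.0
```

```bash
python3 -c "
from p2 import *
ts=[]
for u,z,l in((0,70,45),(0,69,45),(0,68,45)):
    T=GY(u,z,l,-8.5,0);q,cc=ik(*T,q); ts.append(q)
rows(ts);rel(GY(0,69,45,-8.5,0))"
```

```text
[-0.26  0.46 -0.58 -2.83 -0.26  1.34] (np.float64(45.01415049483447), np.float64(-8.499772078290015)) [639.66   8.4   81.7 ]
{"slide": [-1, 1, 18] , "dr": [0.0, 0.0, -0.01] , "jaw": 40},
{"slide": [-1, 1, 18] , "dr": [0.0, 0.0, -0.01] , "jaw": 40},
{"slide": [0, 1, 19] , "dr": [0.0, 0.0, -0.01] , "jaw": 40},
slide [-0.5, 0.6, 18.5] dr [0.0, 0.002, -0.011]
```

Call:
step_arm:
  motion:
    - {"slide": [0,0,4],"dr": [0,0,0],"jaw": 40}
    - {"slide": [0,0,8],"dr": [0,0,0],"jaw": 40}
    - {"slide": [0,0.5,11],"dr": [0,0,0],"jaw": 40}
    - {"slide": [-0.5,0.5,14],"dr": [0,0,0],"jaw": 40}
    - {"slide": [-0.5,0.5,16],"dr": [0,0,0],"jaw": 40}
    - {"slide": [-0.5,0.5,17],"dr": [0,0,0],"jaw": 40}
    - {"slide": [-0.5,0.5,18],"dr": [0,0,0],"jaw": 40}
    - {"slide": [-0.5,0.5,18],"dr": [0,0,0],"jaw": 40}

```text
clock: 21.7
position: [615.0, 12.9, 108.7]
ee_rot: [0.069, 0.921, -0.028, 0.383]
contact_force: [0.7, -0.4, 0.1]
gripper_width: 47.6
grasp_force: 62.0
```

```bash
python3 -c "
from p2 import *"
```

```text
[-0.26  0.49 -0.57 -2.86 -0.29  1.38] (np.float64(45.132217373548634), np.float64(-8.47122440100079)) [652.84   7.23  70.57]
```

Call:
step_arm:
  motion:
    - {"slide": [0.4,0,0.4],"dr": [0,0,0],"jaw": 40}
    - {"slide": [0.7,0,0.7],"dr": [0,0,0],"jaw": 40}
    - {"slide": [1.1,0,1.1],"dr": [0,0,0],"jaw": 40}
    - {"slide": [1.4,0,1.4],"dr": [0,0,0],"jaw": 40}
    - {"slide": [1.8,0,1.8],"dr": [0,0,0],"jaw": 40}
    - {"slide": [2.1,0,2.1],"dr": [0,0,0],"jaw": 40}
    - {"slide": [2.1,0,2.1],"dr": [0,0,0],"jaw": 40}
    - {"slide": [2.1,0,2.1],"dr": [0,0,0],"jaw": 40}

```text
clock: 22.7
position: [616.0, 13.2, 107.9]
ee_rot: [0.068, 0.92, -0.028, 0.386]
contact_force: [-4.1, 3.1, 9.1]
gripper_width: 47.6
grasp_force: 63.0
```

The wrist force of 9 N shows the loaf is in contact, so I'll release slowly and back out.

Call:
step_arm:
  motion:
    - {"slide": [0,0,0],"dr": [0,0,0],"jaw": 46}
    - {"slide": [0,0,0],"dr": [0,0,0],"jaw": 48}
    - {"slide": [0,0,0],"dr": [0,0,0],"jaw": 50}
    - {"slide": [0,0,0],"dr": [0,0,0],"jaw": 53}
    - {"slide": [0,0,0],"dr": [0,0,0],"jaw": 58}
    - {"slide": [0,0,0],"dr": [0,0,0],"jaw": 64}
    - {"slide": [0,0,-5],"dr": [0,0,0],"jaw": 66}
    - {"slide": [0,0,-15],"dr": [0,0,0],"jaw": 70}

```text
clock: 23.7
position: [603.9, 14.4, 116.1]
ee_rot: [0.069, 0.921, -0.028, 0.382]
contact_force: [-0.4, -0.6, -0.4]
gripper_width: 70.1
grasp_force: 0.0
```

```bash
cat > p10.py <<'E'
from plan import *
from p2 import GY
from t import best
q=arm.read_state()['joints'];print(q,leanof(q),grasp_pt()[0])
ts=[]
for u,z,l in((-30,98,45),(-55,123,46),(-85,153,47),(-120,190,50),(-140,215,51)):
    T=GY(u,z,l,-8.5,0);q,cc=ik(*T,q); print(u,q.round(2),round(cc,3)); ts.append(q)
rows(ts,jaw=85)
for k,T in [('tong %d %d'%(y,l),tcp((518,360.5,222),y,l)) for y in(0,20,40) for l in(60,68,75)]+[('pot %d %d'%(y,l),tcp((447,100,112),y,l)) for y in(0,20,40,60) for l in(60,70,80)]:
    print(k,best(T,2,14))
E
python3 p10.py
```

```text
[-0.26  0.47 -0.59 -2.84 -0.28  1.36] (np.float64(45.06189629202773), np.float64(-8.483759742435751)) [641.73   8.73  77.96]
[-0.26  0.47 -0.59 -2.84 -0.28  1.36] (np.float64(45.06189629202773), np.float64(-8.483759742435751)) [641.73   8.73  77.96]
-30 [-0.26  0.4  -0.6  -2.78 -0.23  1.3 ] 0.0
-55 [-0.26  0.32 -0.61 -2.71 -0.18  1.22] 0.0
-85 [-0.26  0.23 -0.67 -2.72 -0.17  1.23] 0.059
-120 [-0.27  0.11 -0.73 -2.71 -0.17  1.22] 0.167
-140 [-0.27  0.03 -0.78 -2.78 -0.17  1.29] 0.598
{"slide": [-1, 0, -27] , "dr": [0.0, 0.01, -0.01] , "jaw": 85},
{"slide": [0, 0, -63] , "dr": [0.0, -0.12, -0.01] , "jaw": 85},
{"slide": [1, 1, -105] , "dr": [0.09, -0.32, -0.01] , "jaw": 85},
{"slide": [3, 1, -155] , "dr": [0.14, -0.75, -0.01] , "jaw": 85},
{"slide": [2, 3, -185] , "dr": [0.28, -0.98, 0.0] , "jaw": 85},
tong 0 60 [(np.float64(0.789), 0, [0.78, 0.29, -0.87, 2.04, -0.79, 2.03]), (np.float64(0.789), 1, [0.78, 0.29, -0.87, 2.04, -0.79, -1.12])]
tong 0 68 [(np.float64(3.01), 0, [0.83, 0.34, -0.9, 2.04, -0.97, 1.94]), (np.float64(3.01), 1, [0.83, 0.34, -0.9, 2.04, -0.97, -1.2])]
tong 0 75 [(n
[... 1934 characters left out ...]
-2.19])]
pot 40 70 [(np.float64(0.0), 0, [-0.45, 0.5, -0.77, -1.87, -1.12, 1.27]), (np.float64(0.0), 1, [-0.45, 0.5, -0.77, -1.87, -1.12, -1.87])]
pot 40 80 [(np.float64(0.0), 0, [-0.52, 0.7, -0.81, -1.91, -1.38, 1.51]), (np.float64(0.0), 1, [-0.52, 0.7, -0.81, -1.91, -1.38, -1.63])]
pot 60 60 [(np.float64(0.0), 0, [-0.25, 0.39, -0.54, -1.43, -1.0, 0.81]), (np.float64(0.0), 1, [-0.25, 0.39, -0.54, -1.43, -1.0, -2.33])]
pot 60 70 [(np.float64(0.0), 0, [-0.36, 0.51, -0.56, -1.54, -1.19, 1.03]), (np.float64(0.0), 1, [-0.36, 0.51, -0.56, -1.54, -1.19, -2.11])]
pot 60 80 [(np.float64(0.0), 0, [-0.43, 0.64, -0.57, -1.6, -1.37, 1.21]), (np.float64(0.0), 1, [-0.43, 0.64, -0.57, -1.6, -1.37, -1.93])]
```

Call:
step_arm:
  motion:
    - {"slide": [0,0,-27],"dr": [0,0,0],"jaw": 85}
    - {"slide": [0,0,-63],"dr": [0,-0.12,0],"jaw": 85}
    - {"slide": [1,1,-105],"dr": [0.09,-0.32,0],"jaw": 85}
    - {"slide": [2,1,-130],"dr": [0.12,-0.55,0],"jaw": 85}
    - {"slide": [3,1,-155],"dr": [0.14,-0.75,0],"jaw": 85}
    - {"slide": [2,3,-175],"dr": [0.2,-0.9,0],"jaw": 85}
    - {"slide": [2,3,-185],"dr": [0.28,-0.98,0],"jaw": 85}
    - {"slide": [2,3,-185],"dr": [0.28,-0.98,0],"jaw": 85}

```text
clock: 24.7
position: [472.6, 37.1, 246.0]
ee_rot: [0.075, 0.892, -0.051, 0.444]
contact_force: [-0.5, 0.3, 0.4]
gripper_width: 84.8
grasp_force: 0.0
```

```bash
cat > p11.py <<'E'
from plan import *
import mv
q=arm.read_state()['joints'];g0=grasp_pt()[0];print(q,leanof(q),g0)
w=save('wrist','w7.png'); np.save('kv7.npy',cam('wrist')[1])
q0=q; ts=[]; N=12
for yaw,lean in((90,70),(90,65),(75,70)):
    q=q0; ts=[]
    y=np.radians(yaw); d=np.array([np.cos(y),np.sin(y),0]); g1=np.array((518,360,240.))-110*d
    for k in range(1,N+1):
        a=k/N; q,cc=ik(*tcp(g0*(1-a)+g1*a+np.array([0,0,60*np.sin(np.pi*a)]),-10+(yaw+10)*a,leanof(q0)[0]*(1-a)+lean*a),q); ts.append(q)
        if k%3==0: print(k,q.round(2),round(cc,3))
    for p in ((518,360,222),(518,360,250),(473,360,250)):
        qq,cc=ik(*tcp(p,yaw,lean),q); print(p,qq.round(2),round(cc,3))
    if yaw==90 and lean==70: np.save('qs4.npy',ts)
E
python3 p11.py
```

```text
[-0.27  0.03 -0.78 -2.78 -0.17  1.29] (np.float64(53.07022611883878), np.float64(-11.305558939743173)) [514.97  28.65 213.57]
3 [ 0.11 -0.03 -0.51 -1.43 -0.17 -0.08] 1.759
6 [ 0.09 -0.   -0.41 -1.27 -0.55 -0.03] 0.0
9 [ 0.01  0.18 -0.28 -1.34 -1.01  0.3 ] 0.0
12 [ 0.06  0.41 -0.11 -1.29 -1.35  0.48] 0.0
(518, 360, 222) [ 0.25  0.45 -0.1  -1.38 -1.19  0.46] 0.0
(518, 360, 250) [ 0.25  0.41 -0.08 -1.36 -1.19  0.4 ] 0.0
(473, 360, 250) [ 0.27  0.35 -0.17 -1.38 -1.17  0.44] 0.0
3 [ 0.13 -0.03 -0.51 -1.37 -0.17 -0.14] 2.557
6 [ 0.15 -0.01 -0.4  -1.15 -0.51 -0.17] 0.0
9 [ 0.05  0.16 -0.27 -1.25 -0.96  0.2 ] 0.0
12 [ 0.1   0.38 -0.1  -1.22 -1.29  0.41] 0.0
(518, 360, 222) [ 0.29  0.42 -0.08 -1.29 -1.13  0.37] 0.0
(518, 360, 250) [ 0.3   0.38 -0.06 -1.27 -1.14  0.31] 0.0
(473, 360, 250) [ 0.32  0.32 -0.16 -1.29 -1.11  0.34] 0.0
3 [ 0.03 -0.04 -0.54 -1.72 -0.17  0.23] 2.59
6 [ 0.22 -0.06 -0.47 -1.22 -0.32 -0.2 ] 0.0
9 [ 0.05  0.08 -0.4  -1.43 -0.8   0.27] 0.0
12 [ 0.06  0.29 -0.31 -1.44 -1.12  0.51] 0.0
(518, 360, 222) [ 0.25  0.37 -0.23 -1.54 -0.96  0.5 ] 0.0
(518, 360, 250) [ 0.26  0.32 -0.21 -1.5  -0.96  0.42] 0.0
(473, 360, 250) [ 0.28  0.26 -0.3  -1.53 -0.94  0.46] 0.0
```

View pics/w7.png

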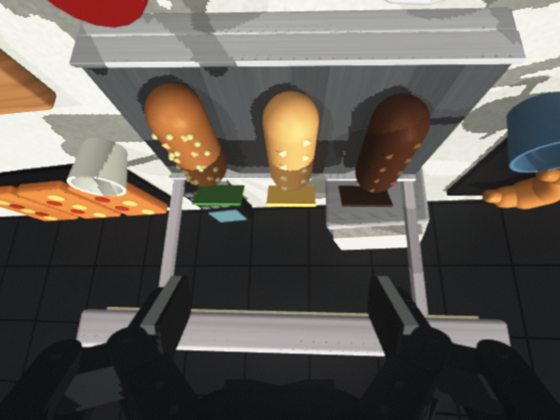

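All three loaves are home: seeded at (185,135) before the green card, wheat at (290,140) before the yellow one and rye at (395,145) before the brown one. Next come the tongs.

```bash
cat > p12.py <<'E'
from plan import *
q0=arm.read_state()['joints']; q1=np.load('qs4.npy')[-1]; print(q1.round(2))
qs=[q0+(q1-q0)*(k/12) for k in range(1,13)]
for q in qs[::2]+[q1]:
    p,Rr=fk(q); print((p+54*Rr.as_matrix()[:,2]).round(),p.round(),np.round(leanof(q)))
np.save('qs5.npy',qs); rows(qs[:8],jaw=60)
E
python3 p12.py
```

```text
[ 0.06  0.41 -0.11 -1.29 -1.35  0.48]
[543.  45. 231.] [497.  50. 259.] [59. -6.]
[585.  94. 260.] [535.  87. 280.] [69.  8.]
[602. 152. 279.] [554. 131. 292.] [76. 24.]
[594. 206. 283.] [555. 171. 293.] [79. 42.]
[569. 243. 272.] [543. 197. 283.] [78. 61.]
[534. 255. 252.] [526. 204. 267.] [73. 80.]
[518. 250. 240.] [518. 199. 258.] [70. 90.]
{"slide": [-23, 17, 9] , "dr": [-0.55, -0.78, -0.51] , "jaw": 60},
{"slide": [-43, 37, 16] , "dr": [-1.22, -1.5, -1.0] , "jaw": 60},
{"slide": [-59, 59, 20] , "dr": [-2.0, -2.13, -1.47] , "jaw": 60},
{"slide": [-70, 83, 22] , "dr": [-2.88, -2.67, -1.94] , "jaw": 60},
{"slide": [-76, 105, 21] , "dr": [-3.84, -3.08, -2.4] , "jaw": 60},
{"slide": [-78, 127, 19] , "dr": [-4.86, -3.37, -2.86] , "jaw": 60},
{"slide": [-74, 145, 15] , "dr": [-5.92, -3.5, -3.33] , "jaw": 60},
{"slide": [-67, 159, 11] , "dr": [-7.01, -3.49, -3.81] , "jaw": 60},
```

```bash
cat > p12.py <<'E'
from plan import *
kin.HI[4]=-.2
q=q0=arm.read_state()['joints']; g0=grasp_pt()[0]; g1=np.array((518,250,240.)); N=16; qs=[]
for k in range(1,N+1):
    a=k/N; g=g0*(1-a)+g1*a+np.array([-40,0,45])*np.sin(np.pi*a)
    q,cc=ikfix(*tcp(g,-11+101*a,55*(1-a)+70*a),q0[3]+(-1.29-q0[3])*min(1,a*1.25),q,wr=3); qs.append(q); p,Rr=fk(q)
    print(q.round(2),round(cc,2),(p+54*Rr.as_matrix()[:,2]).round(),np.round(leanof(q)))
np.save('qs5.npy',qs); rows(qs[:8],jaw=60)
E
python3 p12.py
```

```text
[-0.26  0.01 -0.78 -2.67 -0.23  1.2 ] 0.01 [508.  42. 224.] [57. -8.]
[-0.23 -0.02 -0.76 -2.55 -0.24  1.13] 0.04 [501.  56. 234.] [59. -4.]
[-0.21 -0.05 -0.75 -2.43 -0.27  1.05] 0.1 [494.  70. 243.] [62. -0.]
[-0.19 -0.06 -0.74 -2.32 -0.33  0.97] 0.16 [488.  84. 252.] [65.  4.]
[-0.18 -0.07 -0.72 -2.2  -0.4   0.89] 0.21 [483.  98. 259.] [68. 10.]
[-0.18 -0.06 -0.71 -2.08 -0.5   0.82] 0.25 [480. 112. 265.] [70. 16.]
[-0.18 -0.04 -0.68 -1.97 -0.61  0.74] 0.25 [477. 126. 269.] [72. 24.]
[-0.17 -0.01 -0.63 -1.85 -0.71  0.67] 0.22 [477. 140. 271.] [73. 31.]
[-0.15  0.03 -0.58 -1.73 -0.8   0.59] 0.16 [478. 153. 272.] [73. 39.]
[-0.11  0.07 -0.51 -1.62 -0.88  0.52] 0.09 [480. 167. 271.] [71. 48.]
[-0.07  0.11 -0.44 -1.5  -0.95  0.44] 0.03 [484. 181. 269.] [69. 56.]
[-0.01  0.16 -0.35 -1.38 -1.02  0.37] 0.0 [489. 195. 265.] [67. 65.]
[ 0.04  0.21 -0.28 -1.29 -1.08  0.33] 0.01 [495. 208. 260.] [64. 72.]
[ 0.04  0.27 -0.23 -1.29 -1.17  0.38] 0.01 [502. 222. 254.] [66. 79.]
[ 0.05  0.34 -0.17 -1.29 -1.26  0.43] 0.0 [510. 236. 247.] [68. 84.]
[ 0.07  0.41 -0.11 -1.29 -1.35  0.48] 0.0 [518. 250. 240.] [70. 90.]
{"slide": [1, 9, -14] , "dr": [-0.36, -0.5, -0.25] , "jaw": 60},
{"slide": [1, 19, -28] , "dr": [-0.69, -0.82, -0.66] , "jaw": 60},
{"slide": [1, 28, -40] , "dr": [-1.09, -1.19, -1.03] , "jaw": 60},
{"slide": [1, 36, -51] , "dr": [-1.59, -1.57, -1.37] , "jaw": 60},
{"slide": [1, 44, -59] , "dr": [-2.2, -1.94, -1.68] , "jaw": 60},
{"slide": [1, 51, -65] , "dr": [-2.93, -2.25, -1.98] , "jaw": 60},
{"slide": [0, 59, -68] , "dr": [-3.76, -2.46, -2.28] , "jaw": 60},
{"slide": [-3, 66, -69] , "dr": [-4.66, -2.54, -2.61] , "jaw": 60},
```

Call:
step_arm:
  motion:
    - {"slide": [1,9,-14],"dr": [-0.36,-0.5,-0.25],"jaw": 60}
    - {"slide": [1,19,-28],"dr": [-0.69,-0.82,-0.66],"jaw": 60}
    - {"slide": [1,28,-40],"dr": [-1.09,-1.19,-1.03],"jaw": 60}
    - {"slide": [1,36,-51],"dr": [-1.59,-1.57,-1.37],"jaw": 60}
    - {"slide": [1,44,-59],"dr": [-2.2,-1.94,-1.68],"jaw": 60}
    - {"slide": [1,51,-65],"dr": [-2.93,-2.25,-1.98],"jaw": 60}
    - {"slide": [0,59,-68],"dr": [-3.76,-2.46,-2.28],"jaw": 60}
    - {"slide": [-3,66,-69],"dr": [-4.66,-2.54,-2.61],"jaw": 60}

```text
clock: 25.75
position: [433.1, 112.4, 287.3]
ee_rot: [-0.24, 0.77, 0.146, 0.573]
contact_force: [-0.3, 0.6, -0.8]
gripper_width: 60.3
grasp_force: 0.0
```

```bash
python3 -c "
from plan import *
j=arm.read_state()['joints'];print(j,leanof(j),grasp_pt()[0])
rows(np.load('qs5.npy')[8:],jaw=60)"
```

```text
[-0.17 -0.01 -0.63 -1.84 -0.71  0.66] (np.float64(72.55795087067871), np.float64(31.601458503231232)) [477.02 139.38 271.07]
{"slide": [-4, 4, 8] , "dr": [-0.94, -0.04, -0.21] , "jaw": 60},
{"slide": [-8, 7, 18] , "dr": [-1.93, 0.06, -0.45] , "jaw": 60},
{"slide": [-11, 10, 31] , "dr": [-2.92, 0.28, -0.73] , "jaw": 60},
{"slide": [-15, 13, 47] , "dr": [-3.88, 0.61, -1.07] , "jaw": 60},
{"slide": [-17, 17, 65] , "dr": [-4.75, 0.9, -1.45] , "jaw": 60},
{"slide": [-15, 21, 82] , "dr": [-5.5, 0.67, -1.67] , "jaw": 60},
{"slide": [-13, 25, 101] , "dr": [-6.22, 0.41, -1.86] , "jaw": 60},
{"slide": [-10, 29, 121] , "dr": [-6.92, 0.13, -2.0] , "jaw": 60},
```

Call:
step_arm:
  motion:
    - {"slide": [-4,4,8],"dr": [-0.94,-0.04,-0.21],"jaw": 60}
    - {"slide": [-8,7,18],"dr": [-1.93,0.06,-0.45],"jaw": 60}
    - {"slide": [-11,10,31],"dr": [-2.92,0.28,-0.73],"jaw": 60}
    - {"slide": [-15,13,47],"dr": [-3.88,0.61,-1.07],"jaw": 60}
    - {"slide": [-17,17,65],"dr": [-4.75,0.9,-1.45],"jaw": 60}
    - {"slide": [-15,21,82],"dr": [-5.5,0.67,-1.67],"jaw": 60}
    - {"slide": [-13,25,101],"dr": [-6.22,0.41,-1.86],"jaw": 60}
    - {"slide": [-10,29,121],"dr": [-6.92,0.13,-2.0],"jaw": 60}

```text
clock: 26.75
position: [519.8, 199.1, 258.7]
ee_rot: [0.58, -0.58, -0.405, -0.404]
contact_force: [-0.1, -0.0, -0.1]
gripper_width: 60.4
grasp_force: 0.0
```

Run:
```python
from plan import *
j=arm.read_state()['joints'];print(j,leanof(j),grasp_pt()[0])
KV=cam('wrist');w=save('wrist','w8.png')
np.save('kv8.npy',KV[1])
for p in((518,360,222),(518,360,122),(518,360,315),(603,360,315),(499,360,315)): print(p,proj('wrist',p,KV).round())
cv2.imwrite('pics/v8.png',w)
```

```text
[ 0.06  0.41 -0.1  -1.29 -1.35  0.47] (np.float64(69.80049576064042), np.float64(90.02432120301383)) [519.77 249.77 240.03]
(518, 360, 222) [280. 242.]
(518, 360, 122) [280. 119.]
(518, 360, 315) [280. 358.]
(603, 360, 315) [174. 358.]
(499, 360, 315) [304. 358.]
```

View pics/v8.png

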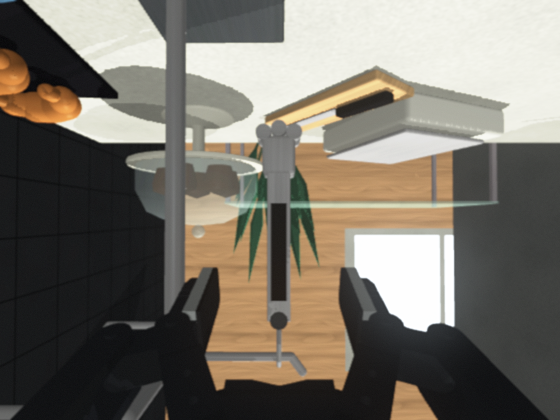

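The wrist view, seen inverted, shows the tongs upright at column 279. Their heads are near row 125 and the ring sits on the prong near row 356, where 358 was predicted. They are centred between the fingers, so I'll approach and close.

```bash
python3 -c "
from mv import *
rel(tcp((519.5,360,226),90,70),tcp((519.5,360,253),90,70),tcp((460,360,253),90,70))"
```

```text
slide [-26.8, 2.1, 106.5] dr [0.019, -0.019, -0.018]
slide [-52.1, 2.2, 97.2] dr [0.019, -0.019, -0.018]
slide [-52.0, 61.7, 97.4] dr [0.019, -0.019, -0.018]
```

Call:
step_arm:
  motion:
    - {"slide": [-27,0,10],"dr": [0,0,0],"jaw": 60}
    - {"slide": [-27,0.5,45],"dr": [0,0,0],"jaw": 60}
    - {"slide": [-27,1,80],"dr": [0,0,0],"jaw": 60}
    - {"slide": [-27,1,106],"dr": [0,0,0],"jaw": 60}
    - {"slide": [-27,1,106],"dr": [0,0,0],"jaw": 35}
    - {"slide": [-27,1,106],"dr": [0,0,0],"jaw": 24}
    - {"slide": [-27,1,106],"dr": [0,0,0],"jaw": 10}
    - {"slide": [-27,1,106],"dr": [0,0,0],"jaw": 8}

```text
clock: 27.8
position: [518.4, 307.0, 248.4]
ee_rot: [-0.579, 0.581, 0.403, 0.406]
contact_force: [-0.1, -0.5, -1.0]
gripper_width: 16.8
grasp_force: 58.3
```

```bash
python3 -c "
from mv import *
g=grasp_pt()[0];print(g,arm.read_state()['contact_force'])
rel(tcp(g+[0,0,27],90,70),tcp(g+[-55,0,29],90,70))"
```

```text
[518.58 357.67 229.77] [-0.12 -0.46 -0.99]
slide [-25.1, -0.2, -9.3] dr [-0.029, -0.029, -0.003]
slide [-27.0, 54.8, -10.3] dr [-0.029, -0.029, -0.003]
```

Call:
step_arm:
  motion:
    - {"slide": [-8,0,-3],"dr": [0,0,0],"jaw": 8}
    - {"slide": [-15,0,-5.5],"dr": [0,0,0],"jaw": 8}
    - {"slide": [-23,0,-8.5],"dr": [0,0,0],"jaw": 8}
    - {"slide": [-23,0,-8.5],"dr": [0,0,0],"jaw": 8}
    - {"slide": [-23,10,-8.5],"dr": [0,0,0],"jaw": 8}
    - {"slide": [-23,25,-8.5],"dr": [0,0,0],"jaw": 8}
    - {"slide": [-23,42,-8.5],"dr": [0,0,0],"jaw": 8}
    - {"slide": [-23,60,-8.5],"dr": [0,0,0],"jaw": 8}

```text
clock: 28.8
position: [456.4, 308.2, 273.8]
ee_rot: [-0.579, 0.58, 0.404, 0.406]
contact_force: [-0.8, -0.2, -0.9]
gripper_width: 16.7
grasp_force: 59.9
```

```bash
cat > p13.py <<'E'
from plan import *; from tri import *
q=arm.read_state()['joints'];g0=grasp_pt()[0];print(q,leanof(q),g0)
t=save('top','top9.png');s=save('side','side9.png')
# pot position again: dark/bright rim contour in top view, rim z=72
g=cv2.medianBlur(cv2.cvtColor(t[210:270,215:275],cv2.COLOR_BGR2GRAY),3)
c_=cv2.HoughCircles(cv2.resize(g,None,fx=4,fy=4),cv2.HOUGH_GRADIENT,1,200,param1=80,param2=15,minRadius=50,maxRadius=80); print(c_)
if c_ is not None:
    x,y,r=c_[0][0]; print('pot',onz('top',x/4+215-.4,y/4+210-.4,72),'r mm',r/4*1190/441)
ts=[]; g1=np.array((447,100,240.)); 
for k in range(1,11):
    a=k/10; q,cc=ik(*tcp(g0*(1-a)+g1*a,90-30*a,70),q); ts.append(q)
    if k%3==1: print(q.round(2),round(cc,3))
np.save('qs6.npy',ts)
for z in(200,160,130,112):
    q,cc=ik(*tcp((447,100,z),60,70),q); print(z,q.round(2),round(cc,3))
rows(ts[:8],jaw=8)
E
python3 p13.py
```

```text
[ 0.27  0.32 -0.2  -1.38 -1.17  0.43] (np.float64(69.89475433842367), np.float64(89.86504792113199)) [456.55 358.92 255.27]
None
[ 0.23  0.3  -0.25 -1.4  -1.16  0.45] 0.0
[ 0.06  0.24 -0.35 -1.41 -1.16  0.51] 0.0
[-0.11  0.2  -0.43 -1.42 -1.17  0.55] 0.0
[-0.3   0.18 -0.48 -1.41 -1.19  0.58] 0.0
200 [-0.32  0.27 -0.51 -1.45 -1.19  0.72] 0.0
160 [-0.34  0.37 -0.54 -1.49 -1.19  0.86] 0.0
130 [-0.35  0.46 -0.55 -1.52 -1.19  0.97] 0.0
112 [-0.36  0.51 -0.56 -1.54 -1.19  1.03] 0.0
{"slide": [10, 3, -24] , "dr": [0.34, -0.01, 0.13] , "jaw": 8},
{"slide": [21, 6, -47] , "dr": [0.7, -0.01, 0.26] , "jaw": 8},
{"slide": [31, 10, -71] , "dr": [1.05, -0.01, 0.39] , "jaw": 8},
{"slide": [41, 13, -94] , "dr": [1.4, -0.01, 0.52] , "jaw": 8},
{"slide": [51, 17, -117] , "dr": [1.75, -0.01, 0.65] , "jaw": 8},
{"slide": [61, 20, -140] , "dr": [2.1, -0.01, 0.77] , "jaw": 8},
{"slide": [71, 24, -163] , "dr": [2.46, -0.01, 0.9] , "jaw": 8},
{"slide": [81, 27, -186] , "dr": [2.81, -0.01, 1.03] , "jaw": 8},
```

Call:
step_arm:
  motion:
    - {"slide": [10,3,-24],"dr": [0.34,0,0.13],"jaw": 8}
    - {"slide": [21,6,-47],"dr": [0.7,0,0.26],"jaw": 8}
    - {"slide": [31,10,-71],"dr": [1.05,0,0.39],"jaw": 8}
    - {"slide": [41,13,-94],"dr": [1.4,0,0.52],"jaw": 8}
    - {"slide": [51,17,-117],"dr": [1.75,0,0.65],"jaw": 8}
    - {"slide": [61,20,-140],"dr": [2.1,0,0.77],"jaw": 8}
    - {"slide": [71,24,-163],"dr": [2.46,0,0.9],"jaw": 8}
    - {"slide": [81,27,-186],"dr": [2.81,0,1.03],"jaw": 8}

```text
clock: 29.9
position: [430.5, 104.8, 261.7]
ee_rot: [-0.446, 0.688, 0.31, 0.481]
contact_force: [-0.5, -0.1, -1.7]
gripper_width: 16.8
grasp_force: 59.9
```

```bash
cat > p14.py <<'E'
from plan import *; from tri import *
print(arm.read_state()['joints'],grasp_pt()[0])
t=cv2.imread('pics/top1.png'); g=cv2.cvtColor(t,cv2.COLOR_BGR2GRAY)
# pot rim: difference between outside (bright counter) and pot; radial edges on lit (left, front) side
cx,cy=240.5,240.; pts=[]
G_=cv2.GaussianBlur(g,(3,3),0).astype(float)
for a in np.radians(np.arange(0,360,10)):
    r=np.arange(12,23,.5); v=cv2.remap(G_.astype(np.float32),(cx+r*np.cos(a)).astype(np.float32)[None],(cy+r*np.sin(a)).astype(np.float32)[None],1)[0]
    k=np.argmax(np.abs(np.diff(v))); pts.append((cx+r[k]*np.cos(a),cy+r[k]*np.sin(a)))
W=np.array([onz('top',*p,72)[:2] for p in pts])
res=least_squares(lambda x:np.hypot(W[:,0]-x[0],W[:,1]-x[1])-47,[447,100],loss='soft_l1',f_scale=2); print('pot',res.x,np.median(np.abs(res.fun)))
KV=cam('wrist'); w=save('wrist','w9.png')
P=[proj('wrist',(res.x[0]+47*np.cos(a),res.x[1]+47*np.sin(a),72),KV).round() for a in np.radians((0,90,180,270))]; print(P)
rel(tcp((*res.x,240),60,70),tcp((*res.x,112),60,70))
E
python3 p14.py
```

```text
[-0.18  0.19 -0.44 -1.41 -1.17  0.56] [451.33 151.03 243.16]
pot [446.31  99.22] 1.7459360251070102
[array([ 120., -141.]), array([285., -81.]), array([ 384., -314.]), array([  77., -540.])]
slide [18.8, -11.6, -43.3] dr [0.66, -0.033, 0.263]
slide [138.8, -11.2, 1.1] dr [0.66, -0.033, 0.263]
```

Call:
step_arm:
  motion:
    - {"slide": [7,-4,-16],"dr": [0.25,0,0.1],"jaw": 8}
    - {"slide": [14,-8,-32],"dr": [0.5,0,0.2],"jaw": 8}
    - {"slide": [19,-12,-43],"dr": [0.66,-0.03,0.26],"jaw": 8}
    - {"slide": [30,-12,-39],"dr": [0.66,-0.03,0.26],"jaw": 8}
    - {"slide": [50,-12,-32],"dr": [0.66,-0.03,0.26],"jaw": 8}
    - {"slide": [70,-12,-25],"dr": [0.66,-0.03,0.26],"jaw": 8}
    - {"slide": [88,-12,-18],"dr": [0.66,-0.03,0.26],"jaw": 8}
    - {"slide": [88,-12,-18],"dr": [0.66,-0.03,0.26],"jaw": 8}

```text
clock: 30.95
position: [422.4, 57.3, 183.7]
ee_rot: [-0.41, 0.709, 0.289, 0.496]
contact_force: [-0.1, -0.2, -0.9]
gripper_width: 16.6
grasp_force: 59.9
```

Run:
```python
from plan import *
s=save('side','side10.png'); t=save('top','top10.png'); print(grasp_pt()[0], leanof(arm.read_state()['joints']))
g=grasp_pt()[0]; print('tip exp side',proj('side',(446.5,99.5,g[2]-103)).round(),'rim',[proj('side',(446.5+47*a,99.5+47*b,72)).round().tolist() for a,b in((.66,.75),(-.66,-.75),(.75,-.66),(-.75,.66))])
rel(tcp((446.5,99.5,130),60,70),tcp((446.5,99.5,113),60,70),tcp((446.5,99.5,107),60,70))
```

```text
[447.92 101.37 166.71] (np.float64(70.0940169440223), np.float64(60.24117424335854))
tip exp side [274. 260.] rim [[258.0, 258.0], [290.0, 258.0], [274.0, 248.0], [274.0, 268.0]]
slide [35.2, 0.5, 10.3] dr [0.028, 0.012, 0.005]
slide [51.2, 0.5, 16.1] dr [0.028, 0.012, 0.005]
slide [56.8, 0.5, 18.1] dr [0.028, 0.012, 0.005]
```

Call:
step_arm:
  motion:
    - {"slide": [9,0,2.5],"dr": [0,0,0],"jaw": 8}
    - {"slide": [18,0,5],"dr": [0,0,0],"jaw": 8}
    - {"slide": [27,0,8],"dr": [0,0,0],"jaw": 8}
    - {"slide": [36,0,10.5],"dr": [0,0,0],"jaw": 8}
    - {"slide": [42,0,13],"dr": [0,0,0],"jaw": 8}
    - {"slide": [47,0,14.5],"dr": [0,0,0],"jaw": 8}
    - {"slide": [50,0,15.5],"dr": [0,0,0],"jaw": 8}
    - {"slide": [50,0,15.5],"dr": [0,0,0],"jaw": 8}

```text
clock: 32.05
position: [421.0, 55.2, 132.2]
ee_rot: [-0.41, 0.709, 0.289, 0.496]
contact_force: [0.6, 0.4, -1.8]
gripper_width: 16.5
grasp_force: 59.9
```

Call:
step_arm:
  motion:
    - {"slide": [1,0,0.4],"dr": [0,0,0],"jaw": 8}
    - {"slide": [2,0,0.8],"dr": [0,0,0],"jaw": 8}
    - {"slide": [3,0,1.1],"dr": [0,0,0],"jaw": 8}
    - {"slide": [4,0,1.5],"dr": [0,0,0],"jaw": 8}
    - {"slide": [4,0,1.5],"dr": [0,0,0],"jaw": 8}
    - {"slide": [4,0,1.5],"dr": [0,0,0],"jaw": 8}
    - {"slide": [4,0,1.5],"dr": [0,0,0],"jaw": 8}
    - {"slide": [4,0,1.5],"dr": [0,0,0],"jaw": 8}

```text
clock: 33.05
position: [421.0, 55.3, 128.1]
ee_rot: [-0.411, 0.709, 0.288, 0.496]
contact_force: [-0.1, 0.3, -0.9]
gripper_width: 17.1
grasp_force: 59.9
```

```bash
python3 -c "
from mv import *
s=arm.read_state();print(grasp_pt()[0],s['contact_force'],s['wrist_torque'])"
```

```text
[446.15  99.34 109.67] [-0.08  0.27 -0.94] [-1.84  1.07  0.02]
```

Call:
step_arm:
  motion:
    - {"slide": [1,0,0.4],"dr": [0,0,0],"jaw": 8}
    - {"slide": [2,0,0.8],"dr": [0,0,0],"jaw": 8}
    - {"slide": [3,0,1.1],"dr": [0,0,0],"jaw": 8}
    - {"slide": [4,0,1.5],"dr": [0,0,0],"jaw": 8}
    - {"slide": [4,0,1.5],"dr": [0,0,0],"jaw": 8}
    - {"slide": [4,0,1.5],"dr": [0,0,0],"jaw": 8}
    - {"slide": [4,0,1.5],"dr": [0,0,0],"jaw": 8}
    - {"slide": [4,0,1.5],"dr": [0,0,0],"jaw": 8}

```text
clock: 34.05
position: [421.0, 55.6, 125.1]
ee_rot: [-0.411, 0.707, 0.289, 0.498]
contact_force: [-1.4, -2.1, 8.1]
gripper_width: 16.8
grasp_force: 60.4
```

Call:
step_arm:
  motion:
    - {"slide": [-1,0,-0.4],"dr": [0,0,0],"jaw": 8}
    - {"slide": [-1,0,-0.4],"dr": [0,0,0],"jaw": 17}
    - {"slide": [-1,0,-0.4],"dr": [0,0,0],"jaw": 20}
    - {"slide": [-1,0,-0.4],"dr": [0,0,0],"jaw": 24}
    - {"slide": [-1,0,-0.4],"dr": [0,0,0],"jaw": 30}
    - {"slide": [-1,0,-0.4],"dr": [0,0,0],"jaw": 40}
    - {"slide": [-1,0,-0.4],"dr": [0,0,0],"jaw": 50}
    - {"slide": [-1,0,-0.4],"dr": [0,0,0],"jaw": 50}

```text
clock: 35.05
position: [421.0, 55.3, 124.9]
ee_rot: [-0.411, 0.709, 0.288, 0.496]
contact_force: [-0.5, -0.4, 0.3]
gripper_width: 49.9
grasp_force: 0.0
```

Call:
step_arm:
  motion:
    - {"slide": [0,0,-8],"dr": [0,0,0],"jaw": 50}
    - {"slide": [0,0,-20],"dr": [0,0,0],"jaw": 50}
    - {"slide": [0,0,-35],"dr": [0,0,0],"jaw": 50}
    - {"slide": [0,0,-55],"dr": [0,0,0],"jaw": 50}
    - {"slide": [0,0,-75],"dr": [0,0,0],"jaw": 50}
    - {"slide": [-10,0,-95],"dr": [0,0,0],"jaw": 50}
    - {"slide": [-25,0,-110],"dr": [0,0,0],"jaw": 50}
    - {"slide": [-40,0,-120],"dr": [0,0,0],"jaw": 50}

```text
clock: 36.05
position: [371.1, -31.9, 204.3]
ee_rot: [-0.41, 0.709, 0.288, 0.496]
contact_force: [0.1, -0.7, -0.9]
gripper_width: 50.2
grasp_force: 0.0
```

```bash
cat > p15.py <<'E'
from plan import *; from tri import blob
s=arm.read_state(); print(s['joints'],s['contact_force'],grasp_pt()[0])
KV=cam('wrist'); w=save('wrist','w11.png'); S=save('side','side11.png'); T=save('top','top11.png')
f=lambda p:proj('wrist',p,KV).round().tolist()
print('wrist: tip',f((446,100,8)),'ring',f((446,100,207)),'rim',[f((446.5+47*a,99.5+47*b,72)) for a,b in((1,0),(0,1),(-1,0),(0,-1))])
# change against the first pictures: where are the tongs now?
for n,a,b in(('side','side1.png',S),('top','top1.png',T)):
    d=cv2.absdiff(cv2.GaussianBlur(cv2.imread('pics/'+a),(3,3),0),cv2.GaussianBlur(b,(3,3),0)).max(2)
    x,y=proj(n,(446,100,207)).astype(int),proj(n,(446,100,8)).astype(int); print(n,'ring',x,'tip',y)
    for v in range(min(x[1],y[1])-6,max(x[1],y[1])+4,6): 
        r=d[v,x[0]-25:x[0]+26]; print(v,[int(k)+x[0]-25 for k in np.where(r>45)[0]])
E
python3 p15.py
```

```text
[-0.56  0.31 -0.53 -1.31 -1.34  0.82] [ 0.1  -0.68 -0.92] [396.35  12.12 185.82]
wrist: tip [279.0, 39.0] ring [279.0, 292.0] rim [[231.0, 128.0], [304.0, 133.0], [336.0, 110.0], [242.0, 101.0]]
side ring [272 219] tip [274 274]
213 [np.int64(247), np.int64(248), np.int64(249), np.int64(250), np.int64(251), np.int64(252)]
219 [np.int64(247), np.int64(248), np.int64(249), np.int64(250), np.int64(251), np.int64(252), np.int64(253), np.int64(254), np.int64(255), np.int64(256), np.int64(257), np.int64(258), np.int64(259), np.int64(260)]
225 [np.int64(247), np.int64(248), np.int64(249), np.int64(250), np.int64(251), np.int64(252), np.int64(253), np.int64(254), np.int64(255), np.int64(256), np.int64(257), np.int64(258), np.int64(259), np.int64(260), np.int64(261), np.int64(262), np.int64(263), np.int64(264), np.int64(265), np.int64(266), np.int64(267), np.int64(268), np.int64(275)]
231 [np.int64(253), np.int64(254), np.int64(255), np.int64(256), np.int64(257), np.int64(258), np.int64(259), np.int64(260), np.int64(261), np.int64(262), np.int64(263), np.int64(264), np.int64(265), np.int64(266), np.int64(274)]
237 [np.int64(263), np.int64(264), np.int64(268)]
243 [np.int64(266), np.int64(267)]
249 [np.int64(266), np.int64(267), np.int64(268), np.int64(269), np.int64(275), np.int64(276), np.int64(277), np.int64(278), np.int64(279)]
255 [np.int64(267), np.int64(278), np.int64(279), np.int64(281), np.int64(282), np.int64(283)]
261 [np.int64(278), np.int64(279), np.int64(282), np.int64(283), np.int64(290), np.int64(291), np.int64(292), np.int64(293)]
267 []
273 []
top ring [236 239] tip [242 240]
233 [np.int64(242), np.int64(252), np.int64(253), np.int64(254), np.int64(255)]
239 [np.int64(241), np.int64(242), np.int64(243), np.int64(244), np.int64(245), np.int64(246), np.int64(247), np.int64(248), np.int64(249), np.int64(250), np.int64(251), np.int64(252), np.int64(253), np.int64(254), np.int64(255)]
```

Run:
```python
from plan import *
w=cv2.imread('pics/w11.png'); KV=cam('wrist')
e=cv2.Canny(cv2.GaussianBlur(w,(5,5),0),40,100)
for v in range(60,320,16): print(v,'pred z',[z for z in range(0,210,5) if abs(proj('wrist',(446,100,z),KV)[1]-v)<5][:1],'edges',np.where(e[v,225:335])[0]+225,'V',w[v,255:305:6].max(1).tolist())
```

```text
60 pred z [25] edges [] V [132, 139, 138, 139, 140, 143, 148, 148, 139]
76 pred z [35] edges [] V [129, 135, 142, 143, 148, 147, 144, 144, 144]
92 pred z [50] edges [] V [132, 136, 138, 142, 142, 145, 143, 141, 144]
108 pred z [60] edges [239 240 241 242 324 325 326 334] V [111, 114, 112, 154, 147, 148, 146, 138, 129]
124 pred z [75] edges [228 229 235 243 272 287] V [109, 116, 111, 42, 34, 33, 145, 133, 127]
140 pred z [85] edges [252 253 254 268 272 287 292] V [122, 91, 88, 44, 34, 35, 132, 94, 92]
156 pred z [100] edges [247 248 260 261 262 272 287] V [242, 189, 136, 43, 35, 35, 149, 147, 146]
172 pred z [110] edges [228 237 247 268 272 287 292 309 310 311 312 323 324 325 326 327] V [228, 227, 222, 44, 34, 32, 171, 229, 226]
188 pred z [125] edges [268 272 287 292 313 323] V [38, 38, 51, 46, 34, 34, 130, 42, 39]
204 pred z [135] edges [268 272 287 292] V [32, 31, 50, 43, 32, 31, 138, 89, 96]
220 pred z [150] edges [268 292 323 324 325 326 327 328 330 331 332 333 334] V [35, 34, 50, 164, 161, 159, 139, 91, 98]
236 pred z [160] edges [293 294 295 322] V [30, 27, 31, 66, 58, 58, 37, 118, 122]
252 pred z [175] edges [271 277 282 322] V [34, 32, 35, 120, 111, 34, 34, 34, 34]
268 pred z [185] edges [271 283 322 330] V [32, 27, 32, 121, 134, 33, 33, 33, 27]
284 pred z [200] edges [271 280 281 322 328] V [33, 33, 33, 119, 140, 32, 28, 29, 31]
300 pred z [] edges [250 251 255 256 261 262 263 264 265 266 267 287 288 289 290 291 292 293
 294 295 298 299 323 328] V [95, 49, 85, 120, 135, 93, 65, 86, 32]
316 pred z [] edges [260 261 262 268 269 270 276 277 278 279 280 281 282 303 304 305 306 307
 308 322 332] V [32, 68, 96, 154, 63, 112, 124, 109, 88]
```

The edges at columns 268 to 292 run straight up, centred on the predicted column 279. So the tongs stand upright in the pot and the gripper is clear, and I'll hand in.

```bash
python3 -c "
from bench import arm
print(arm.job_done())"
```

```text
the job is handed in; nothing more can be done
None
```

I handed the job in at about 36 s of the 72 s limit: rye is in the brown-card groove, wheat is in the yellow-card groove, and the tongs stand heads down in the pot; no verdict came back.

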